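# Change a microscope stage over for cell picking

### The job

Lift the grey pin guard off the microscope stage and lay it flat on the bench close in front of the lamp control box (on the robot's side), centred on the box and parallel to its front with no more than about 5 cm between, then lower the aluminium insert plate gently over the stage's two locating pins until it sits flush. Next stand every sample pot that is out upright on the insert, in one row along its middle line, on the window strip midway between its two tube racks. Only when all the pots are there, turn the lamp knob until its pointer is at the longest bar mark, and leave the other things on the bench as they are.

Things in the scene. Friction and masses are not known exactly. Their poses are not given: they have to be found in the camera images.
- stage: the microscope stage, fixed: black slab 150 (x) x 240 (y) x 30 mm high; origin at the centre of its underside on the bench; two steel locating pins stand on its top at x = 0, y = +91 and -91 mm, 8 mm diameter, 16 mm tall, tapering to 4 mm over the last 4 mm
- seat (a point): centre of the stage's top face, 30 mm above the bench, axes as the stage; the insert's origin belongs here, with the insert's y along the stage's y, either way round
- pin_left (a point): tip of the pin at the stage's +y end
- pin_right (a point): tip of the pin at the stage's -y end
- insert: the insert plate, loose, 500 g: aluminium, 120 (x) x 206 (y) x 10 mm thick, with two low tube racks and a central grip bar on it; origin at the centre of its underside, z up. Through holes of 11 mm diameter at x = 0, y = +91 and -91 mm
- insert_grip (a point): top centre of the insert's black upright grip bar, 44 mm above its underside; the bar is 44 (x) x 12 (y) mm and stands 34 mm above the plate; axes as the insert
- rack_a (a point): top centre of one tube rack, at x = +44 mm of the insert: black strip with rows of small wells, 24 mm wide, 130 mm long along y, 14 mm above the plate
- rack_b (a point): top centre of the other tube rack, at x = -44 mm; between the racks lies a 64 mm wide lane along y, its middle line x = 0 marked by a 22 mm wide window strip on the plate's top (10 mm above the underside); pots go on this line up to y = +-70 mm, two fit each side of the grip bar (e.g. y = 30 and 67 mm)
- guard: the pin guard, loose, 150 g, at the start over both pins on the stage: grey plastic bar 28 (x) x 206 (y) x 10 mm thick, 11 mm holes at y = +91 and -91 mm; in its centre an upright grip bar 12 (x) x 44 (y) mm, 34 mm above it (top 44 mm above the underside); origin at the centre of its underside, z up
- pot1: a sample pot, one of three or four that are out (a missing one is absent): upright clear and white plastic jar with a white screw cap, 32 mm diameter, 44 mm tall, straight sides, 60 g with a weighted foot; origin at the centre of its underside, z up through the cap
- pot2: a sample pot, one of three or four that are out (a missing one is absent): upright clear and white plastic jar with a white screw cap, 32 mm diameter, 44 mm tall, straight sides, 60 g with a weighted foot; origin at the centre of its underside, z up through the cap
- pot3: a sample pot, one of three or four that are out (a missing one is absent): upright clear and white plastic jar with a white screw cap, 32 mm diameter, 44 mm tall, straight sides, 60 g with a weighted foot; origin at the centre of its underside, z up through the cap
- pot4: a sample pot, one of three or four that are out (a missing one is absent): upright clear and white plastic jar with a white screw cap, 32 mm diameter, 44 mm tall, straight sides, 60 g with a weighted foot; origin at the centre of its underside, z up through the cap
- lamp_box: the lamp control box, fixed: grey box 110 x 110 x 60 mm high with a knob on top; origin at the centre of its underside; its front is its -x face, 55 mm from the origin
- lamp_knob_grip (a point): on the knob's axis at the height to grip it (97 mm above the bench); a black bar grip 42 mm long, 14 mm wide, 32 mm high (top 104 mm above the bench) on a disc of 44 mm diameter, white line on top at its pointing end; this frame turns with the knob, its -x axis points along the pointer
- lamp_knob (a joint): angle of the lamp knob, rad, 0 to 2.1, grows clockwise from above and stays where it is left; black marks beside it: smallest dot at 0, short bar at 0.5, middle bar at 1.0, the longest bar at 1.5
- objective: bystander, leave alone: steel objective lens, 34 mm diameter, 52 mm tall, tapered top; origin under its centre
- filter_cube: bystander, leave alone: small black filter cube, 26 x 26 x 34 mm; origin under its centre
- driver: bystander, leave alone: screwdriver 150 mm long lying on the bench; origin under its middle
- amber_bottle: bystander, leave alone: amber glass bottle, 48 mm diameter, 85 mm tall; origin under its centre
- lens_ring: bystander, leave alone: black retaining ring, 32 mm diameter, 8 mm high; origin under its centre
- dish: bystander, leave alone: shallow glass dish, 60 mm diameter, 14 mm high; origin under its centre
Things that resemble listed ones, but are neither listed nor needed, are in the scene too. What is shaped like the pot4 but brown is not meant.

How it is judged:
By the outcome, as a careful person would: the job done as asked, in the order asked, and still so for the second after the job is handed in, with the robot touching nothing.
Of pot1, pot2, pot3, pot4 only 3 to 4 are there at a start; the rules pass over those that are not, and their reading is None.
At some moment in a run one of pot1, pot2, pot3, pot4 may be knocked a few centimetres aside while the robot is not near it.
It also fails if it takes over 189 s, if anything falls off the work surface, if the arm or the gripper's body presses on something with over 40 N, if the wrist force passes 120 N, or if a joint passes its speed limit or range.

### The arm

A 7-joint arm with a two-finger parallel gripper is mounted at the origin on the work surface. World frame = base frame: x ahead of the robot, y to its left, z up, the work surface at z = 0. Lengths are in m, angles in rad, forces in N, time in s.
With the tool pointing down it reaches from about 0.4 to 0.875 m from the base axis. Payload 19.3 kg.
Tool frame: the origin (TCP) lies between the finger pads; the fingertips stand 17 mm ahead of it and the grasp point (between the pads) lies 2 mm behind it; z points along the fingers, y is the line along which they close (so a half turn about z gives the same grasp; the last joint's range is limited). The gripper opens to 85 mm and grips with 20 to 120 N. Pads are 22 mm wide; open, the fingers measure 114 mm over their backs; the gripper's body (76 mm by 85 mm) begins 54 mm behind the grasp point. The pads swing forward as they close: fully open they stand 13 mm farther back than shut.
Start: joints at [1.056, 0.521, -0.036, 1.599, 0.021, 1.021, -0.113], TCP at [0.269, -0.564, 0.248] pointing down, gripper open.
Joint ranges: [-2.91, 2.91], [-0.3, 2.13], [-1.5, 1.42], [0.17, 2.43], [-1.26, 4.41], [0.16, 1.93], [-2.52, 2.52]. Speed limits (rad/s): [1.89, 1.89, 2.39, 2.39, 3.01, 3.01, 3.01].

### API

Orientations are given as [roll, pitch, yaw] about the fixed x, y, z axes, in that order (R = Rz(yaw) Ry(pitch) Rx(roll)).
In Python, from workcell import bot gives the robot as it stands.
- The arm moves only by the shell command python3 -m inch 'ROWS' [FORCE]. ROWS is JSON, a list of rows, each a list of 7 numbers: the shift along the tool's x, y, z in units of 200 mm (1.0 is 200 mm), then the turn, a rotation vector about the tool's x, y, z in units of 90 degrees (1.0 is 90 degrees), then the opening, from 0 (shut) to 1 (fully open). In form: [[x, y, z, rx, ry, rz, grip], ...]. A call has 1 to 20 rows; each row is the pose to reach, as a shift and turn from the pose commanded when the call began, along the tool's axes at that moment; what a row does not reach only later rows make up. A row lasts 1/8 s, in which the tool goes at most 62.5 mm and 10.7 degrees, less where a joint would pass 70% of its speed; a pose out of reach is approached as far as the arm can. A call with a number of a shift or a turn outside -1 to 1 is refused whole. A call with a gripper value outside its range is refused whole. The fingers move at their own pace and stop on an object; FORCE is the grip in N (left out, the last holds). Time passes only in rows, so rows that repeat a pose let the fingers close. It gives the time, the measured TCP pose, the force, the opening and the grip force at its end, in the units of the state.
- bot.observe(): the state, without advancing time (a new reading comes with each control period).
- bot.grab_frame(name): name is "scene" or "top" or "wrist"; returns a dict with "img" (420x560x3 uint8, red, green, blue), "z_map" (420x560 float32, m along the optical axis (not along the pixel's ray), 0 where there is no reading), "vfov" (degrees; the focal length in pixels is half the picture's height over the tangent of half this angle, whatever the lens; pixels are square), "cx", "cy" (the principal point, pixels), "distortion" ([k1, k2, p1, p2, k3] as OpenCV has them; the pictures are not rectified), "rvec" (rotation vector, rad) and "tvec" (3), from world to camera coordinates, as OpenCV has them. Camera axes: x right, y down, z forward; pixel columns grow to the right and rows downward; lengths in m; the calibration is good to about 2 mm. A picture is of the moment at which its call begins.
- bot.job_done(): hands the job in; it is judged then, once.
The state is a dict: "clock": time; "qpos": joint angles; "qd": joint speeds; "joint_efforts": joint torques, N m; "position": TCP position; "tool_rot": TCP orientation; "force": force on the tool from outside, world axes, zero at the start; "moment": the same for the moment, N m; "grip_width": finger opening in m; "finger_force": force on a finger pad.
Only numpy, scipy, OpenCV 4.12 (cv2) and the standard library are available. Lean on these libraries where they do the work, as an engineer would, in place of code of your own. Each camera call takes 0.05 s, during which the arm holds its last target. There are 200 camera calls.

## Working session

There is one attempt and no reset: what is moved stays moved. The work goes in short steps, Python scripts to look and compute and a shell command to move; the robot and the scene stay as the last step left them, time stands still between calls to the robot, and variables do not carry over. Pictures are saved under pics/ and viewed, at most 14 in all, crops included, and the job is handed in when it is done.

```bash
ls; mkdir -p pics
cat > h.py <<'E'
import numpy as np, cv2
from workcell import bot
def grab(n):
    f=bot.grab_frame(n); h,w=f["img"].shape[:2]
    fl=h/2/np.tan(np.radians(f["vfov"])/2)
    f["K"]=np.array([[fl,0,f["cx"]],[0,fl,f["cy"]],[0,0,1.]])
    f["D"]=np.array(f["distortion"],float); f["R"]=cv2.Rodrigues(np.array(f["rvec"],float))[0]; f["t"]=np.array(f["tvec"],float).ravel()
    return f
def ray(f,uv):
    p=cv2.undistortPoints(np.array(uv,float).reshape(-1,1,2),f["K"],f["D"]).reshape(-1,2)
    return -f["R"].T@f["t"], np.c_[p,np.ones(len(p))]@f["R"]
def onz(f,uv,z):
    o,d=ray(f,uv); return o+d*((z-o[2])/d[:,2])[:,None]
def cloud(f):
    h,w=f["z_map"].shape; uv=np.stack(np.meshgrid(np.arange(w),np.arange(h)),-1).reshape(-1,2)
    o,d=ray(f,uv); P=o+d*f["z_map"].reshape(-1,1); P[f["z_map"].ravel()==0]=np.nan
    return P.reshape(h,w,3)
def save(n,img,s=1):
    cv2.imwrite("pics/"+n+".png",cv2.resize(img[...,::-1],None,fx=s,fy=s,interpolation=cv2.INTER_CUBIC))
E
python3 - <<'E'
from h import *
for n in("top","scene"):
    f=grab(n); save(n+"0",f["img"],1.4); np.savez(n+"0.npz",**f)
    print(n,-f["R"].T@f["t"],f["R"][2],f["vfov"],f["D"])
print(bot.observe())
E
```

```text
pics
top [0.46450957 0.02531009 1.12825885] [ 0.05174068 -0.0169077  -0.99851742] 56.71587116546696 [-0.01682305  0.          0.          0.          0.        ]
scene [0.90326423 0.64343763 0.57077571] [-0.43900346 -0.69863513 -0.56496452] 53.845064307735896 [0.01432334 0.         0.         0.         0.        ]
{'clock': 0.1, 'qpos': array([ 1.05580091,  0.52194912, -0.03632032,  1.59991547,  0.0212429 ,
        1.02108388, -0.11281007]), 'qd': array([ 0.0007647 , -0.00062328, -0.00076527, -0.00147074,  0.00085803,
       -0.00115098,  0.00021129]), 'joint_efforts': array([ 3.67809567e-03, -9.28500438e+01,  1.98377721e+00, -3.70535159e+01,
        1.81121752e-02,  5.30048113e-03,  2.33449202e-05]), 'position': array([ 0.26876673, -0.56397062,  0.24779938]), 'tool_rot': array([-3.14062839e+00,  1.06102452e-04,  4.44790042e-01]), 'force': array([-0.23973914, -0.27826099, -0.64375271]), 'moment': array([-0.02580843, -0.0246253 , -0.00172137]), 'finger_force': 0.0, 'grip_width': 0.08540233699639481}
```

View pics/top0.png

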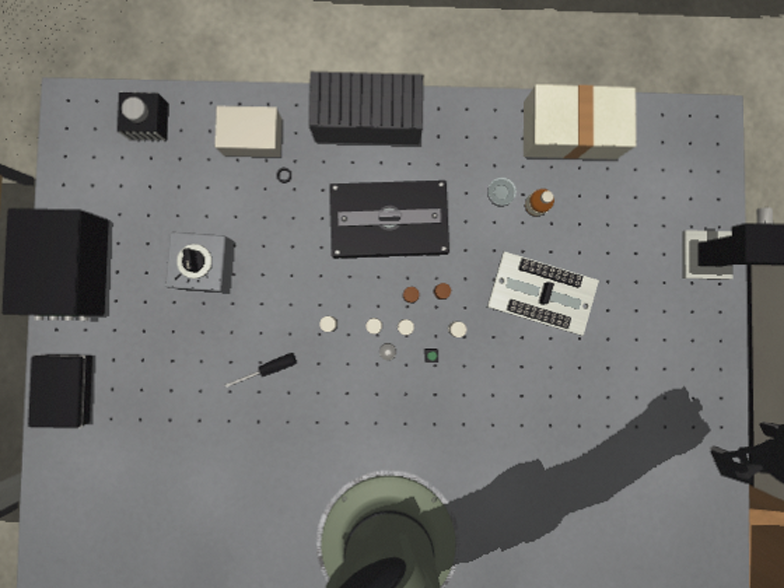

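View pics/scene0.png

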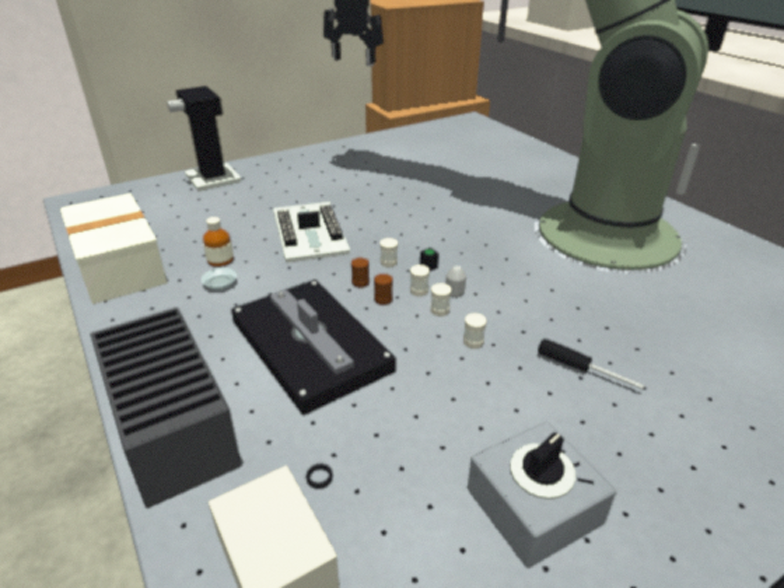

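The top view (scale 1.4) shows four white pots at (328,324), (373,326), (405,327) and (458,329). They match the pot description. The brown ones at (411,295) and (443,291) are the decoys. The guard is on the stage at (390,216), the insert at (545,292), and the lamp box at (200,262) with its pointer roughly to the upper left.

```bash
cat >> h.py <<'E'
def load(n):
    return dict(np.load(n,allow_pickle=True))
def blobs(m,lo,hi):
    c,_=cv2.findContours(m.astype(np.uint8),cv2.RETR_EXTERNAL,cv2.CHAIN_APPROX_NONE)
    return [k for k in c if lo<cv2.contourArea(k)<hi]
def rect(f,c,z):
    P=onz(f,c.reshape(-1,2),z)[:,:2]; (cx,cy),(w,h),a=cv2.minAreaRect((P*1000).astype(np.float32))
    if w<h: w,h,a=h,w,a+90
    return np.round([cx,cy,w,h,(a+90)%180-90],1)   # mm, long-axis angle from world x
E
python3 - <<'E'
from h import *
np.set_printoptions(precision=4,suppress=True)
f=load("top0.npz"); hsv=cv2.cvtColor(f["img"],cv2.COLOR_RGB2HSV)
H,S,V=[hsv[...,i].astype(int) for i in range(3)]; I=f["img"].astype(int)
print("pix",[(p,I[p[1],p[0]]) for p in[(234,231),(380,200),(260,155),(315,166),(125,187),(165,187),(140,205)]])
white=(V>190)&(S<60)
for c in blobs(white,60,400):
    (u,v),r=cv2.minEnclosingCircle(c); print("white",u,v,r,onz(f,[[u,v]],.044)[0])
for c in blobs((V>150)&(S<60),2500,9000): print("bigwhite",c.mean((0,1)),[rect(f,c,z) for z in(0,.01,.06)])
for c in blobs(V<70,1000,9000): print("dark",c.mean((0,1)),rect(f,c,.03))
for c in blobs((H<15)&(S>120),60,600):
    (u,v),r=cv2.minEnclosingCircle(c); print("brown",u,v,r,onz(f,[[u,v]],.044)[0])
P=cloud(f)
for n,p in dict(guardbar=(278,154),guard=(260,155),stage=(260,140),insertbar=(390,209),insert=(380,190),box=(125,187),knob=(138,187),pot=(234,231)).items():
    print(n,np.nanmedian(P[p[1]-1:p[1]+2,p[0]-1:p[0]+2].reshape(-1,3),0))
crops=[("box",100,160,80,60),("ins",345,170,90,75),("stg",230,120,100,70)]
E
```

```text
pix [((234, 231), array([220, 215, 197])), ((380, 200), array([213, 213, 200])), ((260, 155), array([136, 132, 134])), ((315, 166), array([51, 50, 52])), ((125, 187), array([138, 139, 141])), ((165, 187), array([66, 65, 66])), ((140, 205), array([141, 143, 145]))]
white 327.1153869628906 234.88461303710938 5.235671520233154 [ 0.4355 -0.1291  0.044 ]
white 289.5 233.5 5.147915363311768 [ 0.4377 -0.0242  0.044 ]
white 266.5 232.5 5.147915363311768 [0.4394 0.0398 0.044 ]
white 233.3333282470703 231.0 5.270564556121826 [0.442  0.1319 0.044 ]
white 138.24118041992188 186.00588989257812 11.86648941040039 [0.5624 0.3994 0.044 ]
bigwhite [239.0853  30.1605] [array([1036.8,  138.5,  625.3,  173.2,  -89.7]), array([1031.8,  137.5,  619.7,  171.6,  -89.7]), array([1006.4,  132.5,  592. ,  163.9,  -89.7])]
dark [ 43.7287 278.617 ] [299.2 658.8 144.8 127.1  -0.1]
dark [534.8846 254.9487] [ 396.5 -710.5  537.5  181.2   -1. ]
dark [277.7245 156.2604] [656.   12.  236.7 153.3 -87. ]
dark [ 31.3237 175.9106] [597.9 688.5 312.4 234.1   0.1]
dark [101.7985  83.9552] [857.9 519.3 103.3  99.4 -88.9]
dark [262.9872  78.0433] [882.7  63.2 229.8 150.6  89.9]
brown 293.0 210.0 5.385264873504639 [ 0.5032 -0.0329  0.044 ]
brown 315.7368469238281 207.34210205078125 5.431675910949707 [ 0.5118 -0.0964  0.044 ]
brown 386.75 143.0 8.310484886169434 [ 0.6978 -0.2958  0.044 ]
guardbar [0.6544 0.012  0.0708]
guard [0.6561 0.0621 0.0415]
stage [0.7018 0.0635 0.0306]
insertbar [ 0.5108 -0.3054  0.044 ]
insert [ 0.5656 -0.2822  0.0266]
box [0.5574 0.4295 0.0614]
knob [0.5553 0.383  0.0929]
pot [0.442  0.13   0.0447]
```

Run:
```python
from h import *
np.set_printoptions(precision=4,suppress=True)
f=load("top0.npz"); P=cloud(f); I=f["img"].astype(int); V=I.max(2)
def win(m,u0,u1,v0,v1):
    k=np.zeros_like(m); k[v0:v1,u0:u1]=m[v0:v1,u0:u1]; return k
g=win((V>90),238,318,140,172); 
for c in blobs(g,300,5000): print("guard",rect(f,c,.04))
g=win((P[...,2]>.055),255,300,140,172)
for c in blobs(g,20,5000): print("guardbar",rect(f,c,.074))
g=win((V>185),340,435,170,245)
for c in blobs(g,500,9000): print("insert",rect(f,c,.01))
g=win((P[...,2]>.032),340,435,170,245)
for c in blobs(g,20,9000): print("insbar",rect(f,c,.044))
g=win((P[...,2]>.045)&(P[...,2]<.075),110,172,160,215)
for c in blobs(g,500,9000): print("box",rect(f,c,.06))
g=win((P[...,2]>.085),110,172,160,215)
for c in blobs(g,20,9000): print("knob",rect(f,c,.104), np.nanmax(P[160:215,110:172,2]))
save("crop",np.hstack([f["img"][165:215,110:180],f["img"][165:215,365:435]]),5)
```

```text
guard [657.8  12.7 206.1  39.8 -88.9]
guardbar [655.8  13.4  41.   13.8 -88.8]
insert [ 512.1 -309.9  205.4  118.9   74.2]
insbar [ 511.7 -307.5   43.8   14.3  -15.9]
box [559.7 387.7 114.9 110.1  86.9]
knob [559.4 387.5  43.5  18.9  10.1] 0.1097180179245334
```

View pics/crop.png

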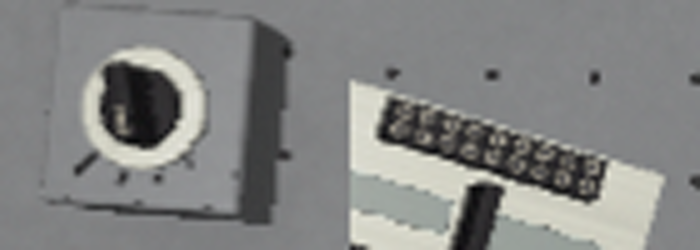

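```bash
cat > go.py <<'E'
import sys,numpy as np
from scipy.spatial.transform import Rotation as R
from workcell import bot
# go.py x y z yawdeg : prints row numbers from the present pose (yaw of tool, pointing down)
np.set_printoptions(precision=3,suppress=True)
s=bot.observe(); p=np.array(s["position"]); R0=R.from_euler("xyz",s["tool_rot"])
print("t",round(s["clock"],2),"p",np.round(p,4),"rpy",np.round(np.degrees(s["tool_rot"]),2),"F",np.round(s["force"],1),"w",round(s["grip_width"],4),"ff",round(s["finger_force"],1),"q",np.round(s["qpos"],2))
a=list(map(float,sys.argv[1:]))
for i in range(0,len(a),4):
    x,y,z,w=a[i:i+4]
    d=R0.inv().apply(np.array([x,y,z])-p)/.2
    r=(R0.inv()*R.from_euler("xyz",[np.pi,0,np.radians(w)])).as_rotvec()/(np.pi/2)
    print(d.round(3),r.round(3))
E
python3 go.py .35 -.4 .25 90 .5 -.2 .25 90 .656 .013 .25 91.5
```

```text
t 0.1 p [ 0.269 -0.564  0.248] rpy [-179.94    0.01   25.48] F [-0.2 -0.3 -0.6] w 0.0854 ff 0.0 q [ 1.06  0.52 -0.04  1.6   0.02  1.02 -0.11]
[ 0.719 -0.565 -0.011] [-0.001 -0.    -0.717]
[ 1.827 -1.145 -0.01 ] [-0.001 -0.    -0.717]
[ 2.989 -1.771 -0.01 ] [-0.001 -0.    -0.734]
```

```bash
python3 -m inch '[[0.3,-0.2,0,0,0,-0.1,1],[0.6,-0.4,0,0,0,-0.22,1],[0.9,-0.6,0,0,0,-0.34,1],[0.98,-0.62,0,0,0,-0.46,1],[0.98,-0.62,0,0,0,-0.58,1],[0.98,-0.62,0,0,0,-0.7,1],[0.98,-0.62,0,0,0,-0.734,1]]'; python3 go.py .5 -.2 .25 91.5 .656 .013 .25 91.5
```

```text
clock: 0.98
position: [0.3923, -0.3678, 0.248]
tool_rot: [-3.141, -0.0, 1.602]
force: [-0.5, 0.4, -0.5]
grip_width: 0.0853
finger_force: 0.0
t 0.97 p [ 0.392 -0.368  0.248] rpy [-179.98   -0.03   91.78] F [-0.5  0.4 -0.5] w 0.0853 ff 0.0 q [ 0.91  0.4  -0.36  1.82  0.17  0.95  0.52]
[ 0.822  0.564 -0.01 ] [-0.    -0.     0.003]
[ 1.862  1.377 -0.009] [-0.    -0.     0.003]
```

```bash
python3 -m inch '[[0.25,0.2,0,0,0,0,1],[0.5,0.4,0,0,0,0,1],[0.75,0.6,0,0,0,0,1],[0.93,0.69,0,0,0,0,1],[0.93,0.69,0,0,0,0,1]]'; python3 -m inch '[[0.25,0.2,0,0,0,0,1],[0.5,0.4,0,0,0,0,1],[0.75,0.6,0,0,0,0,1],[0.93,0.69,0,0,0,0,1],[0.93,0.69,0,0,0,0,1],[0.93,0.69,0,0,0,0,1]]'
python3 - <<'E'
from h import *
f=grab("wrist"); save("w1",f["img"],1.4); np.savez("w1.npz",**f); print(-f["R"].T@f["t"],f["R"][2],f["vfov"],f["D"])
E
python3 go.py .656 .013 .25 91.5
```

```text
clock: 1.6
position: [0.5267, -0.1747, 0.2481]
tool_rot: [3.141, -0.001, 1.603]
force: [0.4, -1.0, -0.7]
grip_width: 0.0854
finger_force: 0.0
clock: 2.35
position: [0.6581, 0.01, 0.2479]
tool_rot: [-3.141, 0.001, 1.597]
force: [-0.5, -0.4, -0.6]
grip_width: 0.0853
finger_force: 0.0
[0.65651241 0.08906841 0.37379638] [ 0.00773875 -0.31122513 -0.9503047 ] 68.63034831956881 [-0.01494489  0.          0.          0.          0.        ]
t 2.4 p [0.658 0.009 0.248] rpy [-179.97    0.05   91.44] F [ 0.2 -1.1 -0. ] w 0.0856 ff 0.0 q [ 0.16  0.6  -0.42  1.49  0.26  1.11 -0.29]
[ 0.018 -0.01  -0.009] [-0.     0.001 -0.001]
```

View pics/w1.png

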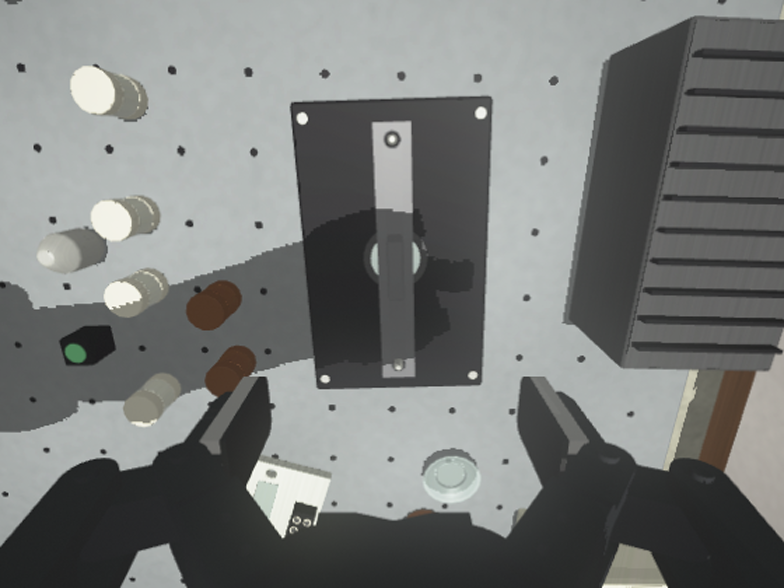

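The wrist view shows the guard lying along the stage at (395,250), with pins at (392,139) and (398,365). The stage corners carry white screws. The four white pots are to the left.

```bash
python3 - <<'E'
from h import *
np.set_printoptions(precision=4,suppress=True)
f=load("w1.npz"); P=cloud(f); I=f["img"].astype(int)
z=P[...,2]; reg=np.zeros(z.shape,bool); reg[60:285,205:355]=1
for n,lo,hi,h in(("stage",.02,.1,.03),("guard",.0365,.1,.04),("bar",.06,.1,.074)):
    for c in blobs(reg&(z>lo)&(z<hi),150,40000): print(n,rect(f,c,h),np.nanmedian(z[reg&(z>lo)&(z<hi)]))
# screws corners
V=I.max(2)
for c in blobs(reg&(V>215),10,200):
    u=c.mean((0,1)); print("screw",u,onz(f,[u],.031)[0])
print("pins",onz(f,[[392/1.4,139/1.4],[398/1.4,365/1.4]],.046))
E
python3 go.py .656 .0125 .062 91.5
```

```text
stage [659.8   9.8 238.3 149.3 -86.8] 0.03067396342794748
guard [659.8   9.7 206.7  28.1 -86.8] 0.040601802777409185
bar [659.4  11.1  45.6  11.9 -88.1] 0.07422373810549077
screw [231.7273 270.1818] [ 0.5995 -0.102   0.031 ]
screw [215.6111  84.    ] [0.5878 0.114  0.031 ]
screw [343.1579  80.1579] [0.7195 0.1211 0.031 ]
pins [[ 0.6549  0.1002  0.046 ]
 [ 0.6645 -0.0793  0.046 ]]
t 2.4 p [0.658 0.009 0.248] rpy [-179.97    0.05   91.44] F [ 0.2 -1.1 -0. ] w 0.0856 ff 0.0 q [ 0.16  0.6  -0.42  1.49  0.26  1.11 -0.29]
[ 0.016 -0.009  0.931] [-0.     0.001 -0.001]
```

```bash
python3 go.py .6595 .0105 .062 93.1; python3 -m inch '[[0.005,0.008,0.25,0,0,-0.018,0.6],[0.005,0.008,0.5,0,0,-0.018,0.6],[0.005,0.008,0.7,0,0,-0.018,0.6],[0.005,0.008,0.85,0,0,-0.018,0.6],[0.005,0.008,0.93,0,0,-0.018,0.6],[0.005,0.008,0.93,0,0,-0.018,0.6],[0.005,0.008,0.93,0,0,-0.018,0],[0.005,0.008,0.93,0,0,-0.018,0],[0.005,0.008,0.93,0,0,-0.018,0],[0.005,0.008,0.93,0,0,-0.018,0],[0.005,0.008,0.93,0,0,-0.018,0]]' 40; python3 go.py
```

```text
t 2.4 p [0.658 0.009 0.248] rpy [-179.97    0.05   91.44] F [ 0.2 -1.1 -0. ] w 0.0856 ff 0.0 q [ 0.16  0.6  -0.42  1.49  0.26  1.11 -0.29]
[0.005 0.008 0.931] [-0.     0.001 -0.018]
clock: 3.78
position: [0.6605, 0.0123, 0.0635]
tool_rot: [3.14, 0.0, 1.626]
force: [-1.4, -1.0, 7.3]
grip_width: 0.0115
finger_force: 40.2
t 3.77 p [0.66  0.012 0.064] rpy [179.92   0.01  93.15] F [-1.4 -1.   7.3] w 0.0115 ff 40.2 q [ 0.12  0.82 -0.36  1.61  0.37  0.78 -0.35]
```

```bash
python3 -m inch '[[0,0,-0.04,0,0,0,0],[0,0,-0.1,0,0,0,0],[0,0,-0.2,0,0,0,0],[0,0,-0.45,0,0,0,0],[0,0,-0.7,0,0,0,0],[0,0,-0.9,0,0,0,0],[0,0,-0.9,0,0,0,0],[0,0,-0.9,0,0,0,0]]'
python3 - <<'E'
from h import *
np.set_printoptions(precision=4,suppress=True)
f=grab("wrist"); save("w2",f["img"],1.4); np.savez("w2.npz",**f)
g=grab("top"); np.savez("top1.npz",**g)
for n,k in(("w",f),("t",g)):
    P=cloud(k); z=P[...,2]; m=(np.abs(P[...,0]-.66)<.1)&(np.abs(P[...,1]-.01)<.14)&(z>.02)&(z<.05)
    for c in blobs(m,150,40000): print(n,rect(k,c,.03))
E
python3 go.py .56 .38 .25 90
```

```text
clock: 4.78
position: [0.6596, 0.0123, 0.2425]
tool_rot: [-3.142, 0.0, 1.626]
force: [-0.5, -1.0, -1.5]
grip_width: 0.0113
finger_force: 39.3
w [654.4 112.3  22.6  22.1   3.2]
w [713.2  12.5 237.5  42.1 -86.8]
w [607.    6.6 237.5  43.4 -86.8]
t [635.   78.  113.2 107.5   3.1]
t 4.88 p [0.659 0.012 0.241] rpy [-179.91   -0.     93.17] F [-0.1  0.  -2. ] w 0.0115 ff 39.3 q [ 0.16  0.61 -0.43  1.49  0.27  1.1  -0.27]
[ 1.863 -0.395 -0.042] [-0.001  0.     0.035]
```

View pics/w2.png

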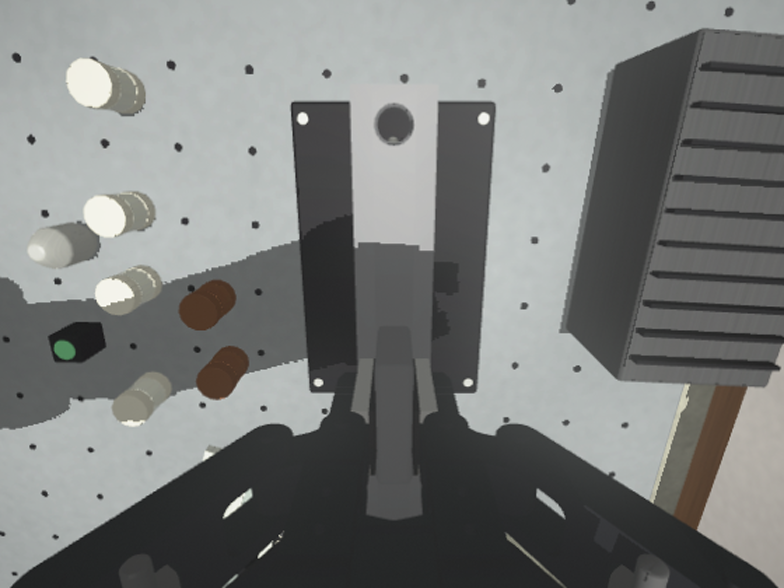

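```bash
python3 -m inch '[[0.25,-0.1,-0.02,0,0,0,0],[0.5,-0.2,-0.02,0,0,0,0],[0.75,-0.4,-0.02,0,0,0,0],[0.98,-0.55,-0.02,0,0,0,0],[0.98,-0.55,-0.02,0,0,0,0],[0.98,-0.55,-0.02,0,0,0,0]]';  python3 - <<'E'
from h import *
np.set_printoptions(precision=4,suppress=True)
f=grab("wrist"); save("w3",f["img"],1.4); np.savez("w3.npz",**f)
P=cloud(f); z=P[...,2]; m=(np.abs(P[...,0]-.56)<.09)&(np.abs(P[...,1]-.388)<.09)&(z>.045)&(z<.08)
m=cv2.morphologyEx(m.astype(np.uint8),cv2.MORPH_CLOSE,np.ones((5,5)))
for c in blobs(m,150,40000): print(rect(f,c,.06),np.nanmedian(z[m>0]))
m=(np.abs(P[...,0]-.56)<.05)&(np.abs(P[...,1]-.388)<.05)&(z>.097)&(z<.12)
for c in blobs(m,30,40000): print("knob",rect(f,c,.104),np.nanmedian(z[m]))
E
python3 go.py .46 .383 .25 88
```

```text
clock: 5.62
position: [0.5393, 0.2017, 0.2457]
tool_rot: [-3.141, 0.001, 1.626]
force: [0.4, 0.0, -1.4]
grip_width: 0.0116
finger_force: 39.4
[559.7 351.1 111.6  48.1   3.3] 0.06028006760876686
t 5.67 p [0.54  0.201 0.246] rpy [-179.96    0.03   93.11] F [ 0.7  0.  -1.8] w 0.0113 ff 39.4 q [-0.12  0.48 -0.48  1.72  0.26  1.01 -0.63]
[ 0.929 -0.348 -0.021] [-0.     0.     0.057]
```

View pics/w3.png

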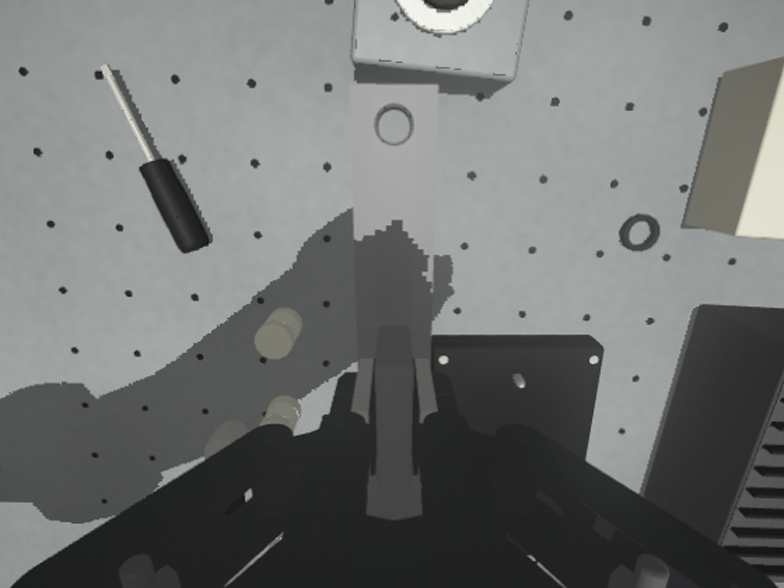

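```bash
python3 -m inch '[[0.25,-0.1,0,0,0,0,0],[0.5,-0.2,0,0,0,0.02,0],[0.75,-0.3,0,0,0,0.05,0],[0.92,-0.35,0,0,0,0.067,0],[0.92,-0.35,0,0,0,0.067,0],[0.92,-0.35,0,0,0,0.067,0]]';  python3 - <<'E'
from h import *
np.set_printoptions(precision=4,suppress=True)
f=grab("wrist"); save("w4",f["img"],1.4); np.savez("w4.npz",**f)
P=cloud(f); z=P[...,2]; m=(np.abs(P[...,0]-.56)<.09)&(np.abs(P[...,1]-.388)<.09)&(z>.045)&(z<.2)
m=cv2.morphologyEx(m.astype(np.uint8),cv2.MORPH_CLOSE,np.ones((9,9)))
for c in blobs(m,150,40000):
    print(rect(f,c,.06)); e=onz(f,cv2.approxPolyDP(c,6,True).reshape(-1,2),.06); print(e, cv2.approxPolyDP(c,6,True).reshape(-1,2))
m=(np.abs(P[...,0]-.56)<.05)&(np.abs(P[...,1]-.388)<.05)&(z>.097)&(z<.12)
for c in blobs(m,30,40000): print("knob",rect(f,c,.104),np.nanmedian(z[m]))
E
python3 go.py .46 .383 .25 88
```

```text
clock: 6.42
position: [0.4602, 0.3806, 0.2458]
tool_rot: [-3.141, 0.001, 1.519]
force: [0.2, -0.1, -0.9]
grip_width: 0.0113
finger_force: 39.4
[559.2 390.5 110.1 108.6  -2.9]
[[0.5098 0.4471 0.06  ]
 [0.504  0.3413 0.06  ]
 [0.6094 0.3336 0.06  ]
 [0.6158 0.4392 0.06  ]] [[328 122]
 [323 224]
 [420 226]
 [436 125]]
knob [559.3 390.9  41.7  15.4  11.3] 0.1040344235096698
t 6.47 p [0.46  0.38  0.246] rpy [-179.99    0.05   87.02] F [-0.   0.6 -1.4] w 0.0116 ff 39.4 q [-0.46  0.52 -0.48  1.66  0.27  1.03 -1.08]
[ 0.013 -0.002 -0.02 ] [-0.     0.001 -0.011]
```

View pics/w4.png

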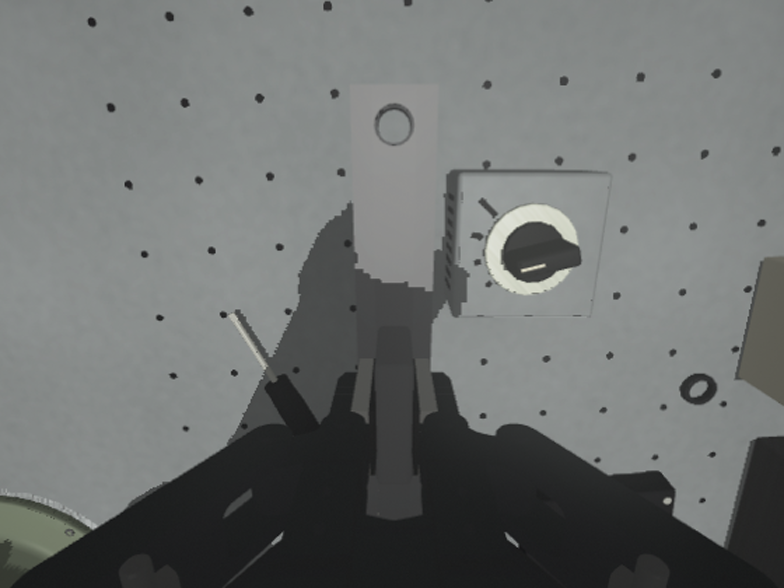

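```bash
python3 go.py .4606 .398 .15 87 .4606 .398 .033 87
python3 - <<'E'
from h import *
f=load("w4.npz"); 
for n,p in dict(bar0=(480,199),bar1=(496,215),mid=(476,235),short=(477,262)).items():
    d=onz(f,[[p[0]/1.4,p[1]/1.4]],.06)[0][:2]-[.5594,.3908]; print(n,d,np.degrees(np.arctan2(-d[1],-d[0])))
E
python3 -m inch '[[0.04,0,0.1,0,0,0,0],[0.088,0,0.3,0,0,0,0],[0.088,0,0.5,0,0,0,0],[0.088,0,0.7,0,0,0,0],[0.088,0,0.85,0,0,0,0],[0.088,0,0.9,0,0,0,0],[0.088,0,0.9,0,0,0,0]]'; python3 go.py .4606 .398 .033 87
```

```text
t 6.47 p [0.46  0.38  0.246] rpy [-179.99    0.05   87.02] F [-0.   0.6 -1.4] w 0.0116 ff 39.4 q [-0.46  0.52 -0.48  1.66  0.27  1.03 -1.08]
[ 0.088 -0.003  0.48 ] [-0.     0.001  0.   ]
[ 0.089 -0.003  1.065] [-0.     0.001  0.   ]
bar0 [-0.03488806  0.03631495] -46.14803753160449
bar1 [-0.02327982  0.02445233] -46.40715231262916
mid [-0.03753032  0.01069454] -15.905296049075059
short [-0.03662451 -0.00954861] 14.612662095723426
clock: 7.35
position: [0.46, 0.3993, 0.0659]
tool_rot: [-3.141, 0.001, 1.521]
force: [0.6, -0.1, -1.1]
grip_width: 0.0111
finger_force: 39.4
t 7.35 p [0.46  0.399 0.066] rpy [-179.96    0.03   87.12] F [ 0.6 -0.1 -1.1] w 0.0111 ff 39.4 q [-0.55  0.76 -0.39  1.75  0.41  0.71 -1.21]
[-0.006  0.003  0.164] [-0.     0.     0.001]
```

```bash
python3 -m inch '[[-0.004,0,0.06,0,0,0,0],[-0.004,0,0.11,0,0,0,0],[-0.004,0,0.14,0,0,0,0],[-0.004,0,0.155,0,0,0,0],[-0.004,0,0.163,0,0,0,0],[-0.004,0,0.166,0,0,0,0],[-0.004,0,0.166,0,0,0,0]]'; python3 go.py
```

```text
clock: 8.22
position: [0.4601, 0.3988, 0.0335]
tool_rot: [3.141, -0.0, 1.521]
force: [-1.3, -2.2, 4.9]
grip_width: 0.0113
finger_force: 40.2
t 8.22 p [0.46  0.399 0.034] rpy [179.99  -0.01  87.14] F [-1.3 -2.2  4.9] w 0.0113 ff 40.2 q [-0.56  0.81 -0.37  1.76  0.44  0.66 -1.23]
```

Contact is light. I'll release, lift, and head toward the insert.

```bash
python3 -m inch '[[0,0,0,0,0,0,0.35],[0,0,0,0,0,0,0.35],[0,0,0,0,0,0,0.35],[0,0,-0.1,0,0,0,0.35],[0,0,-0.3,0,0,0,0.35],[0,0,-0.55,0,0,0,0.4],[0,0,-0.8,0,0,0,0.5],[0,0,-1,0,0,0,0.5],[0,0,-1,0,0,0,0.5]]'
python3 - <<'E'
from h import *
np.set_printoptions(precision=4,suppress=True)
f=grab("wrist"); np.savez("w5.npz",**f)
P=cloud(f); z=P[...,2]; near=(np.abs(P[...,0]-.46)<.03)&(np.abs(P[...,1]-.398)<.12)
m=near&(z>.005)&(z<.055)
for c in blobs(cv2.morphologyEx(m.astype(np.uint8),cv2.MORPH_CLOSE,np.ones((5,5))),150,40000): print("guard",rect(f,c,.01))
save("w5",f["img"][80:300,180:460],2.4)
E
python3 go.py .5 .2 .25 100
```

```text
clock: 9.35
position: [0.4608, 0.3996, 0.2376]
tool_rot: [3.137, -0.004, 1.521]
force: [0.4, 0.6, -1.2]
grip_width: 0.0425
finger_force: 0.0
guard [460.9 396.6 205.7  28.   87.2]
t 9.4 p [0.46  0.399 0.235] rpy [179.86  -0.12  87.13] F [ 0.3 -0.4 -0.6] w 0.043 ff 0.0 q [-0.48  0.54 -0.48  1.64  0.29  1.02 -1.1 ]
[-0.984  0.248 -0.074] [ 0.002 -0.001 -0.143]
```

View pics/w5.png

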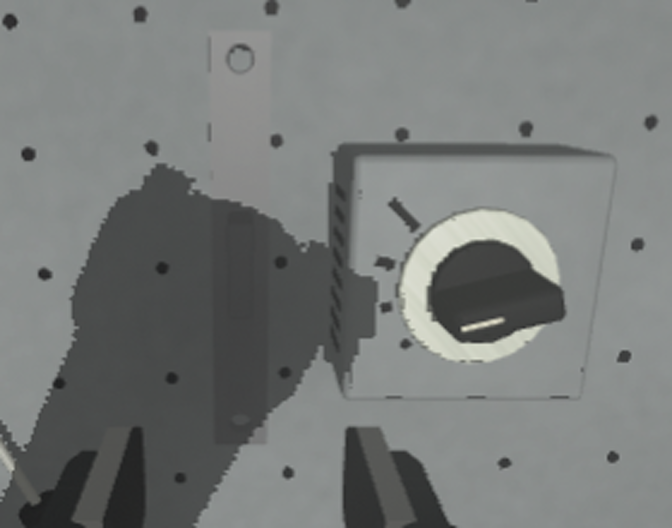

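```bash
python3 - <<'E'
from h import *
f=load("w5.npz"); c=np.array([.5594,.3908])
for p in [(391,200),(404,214),(417,228),(385,264),(386,307),(405,344)]:
    d=onz(f,[[p[0]/2.4+180,p[1]/2.4+80]],.06)[0][:2]-c; print(d.round(4),np.degrees(np.arctan2(-d[1],-d[0])).round(1))
P=cloud(f);z=P[...,2];m=(np.hypot(P[...,0]-.5594,P[...,1]-.3908)<.05)&(z>.097)&(z<.12)
for k in blobs(m,30,40000): print("knob",rect(f,k,.104))
E
python3 -m inch '[[-0.25,0,0,0,0,0.1,0.5],[-0.5,0.1,0,0,0,0.2,0.5],[-0.75,0.2,0,0,0,0.3,0.5],[-1,0.25,0,0,0,0.4,0.5],[-1,0.25,0,0,0,0.5,0.5]]'; python3 go.py .5 0 .24 0 .47 -.26 .25 -15.8
```

```text
[-0.0346  0.0365] -46.5
[-0.0292  0.0304] -46.1
[-0.0236  0.0242] -45.7
[-0.0369  0.0094] -14.3
[-0.0363 -0.0097] 15.0
[-0.0277 -0.0271] 44.4
knob [559.2 391.2  41.9  15.9  12. ]
clock: 10.02
position: [0.5004, 0.192, 0.2327]
tool_rot: [3.141, 0.002, 0.725]
force: [0.3, 1.7, 0.3]
grip_width: 0.0431
finger_force: 0.0
t 10.03 p [0.5   0.192 0.233] rpy [179.95   0.11  41.52] F [0.3 1.7 0.3] w 0.0431 ff 0.0 q [-0.26  0.41 -0.28  1.84  0.14  0.91 -1.46]
[-0.638  0.717 -0.034] [0.001 0.001 0.461]
[-1.612  1.591 -0.082] [0.001 0.001 0.637]
```

```bash
python3 -m inch '[[-0.2,0.2,0,0,0,0.1,0.5],[-0.4,0.4,0,0,0,0.2,0.5],[-0.6,0.6,0,0,0,0.3,0.5],[-0.8,0.8,-0.05,0,0,0.4,0.5],[-0.98,0.98,-0.08,0,0,0.5,0.5],[-0.98,0.98,-0.08,0,0,0.6,0.5],[-0.98,0.98,-0.08,0,0,0.637,0.5]]';python3 go.py .46 -.26 .26 -15.8
```

```text
clock: 10.9
position: [0.4856, -0.0809, 0.2488]
tool_rot: [3.141, 0.001, -0.27]
force: [0.2, 0.9, 0.2]
grip_width: 0.0425
finger_force: 0.0
t 10.9 p [ 0.486 -0.081  0.249] rpy [179.99   0.06 -15.47] F [0.2 0.9 0.2] w 0.0425 ff 0.0 q [ 0.04  0.31  0.01  1.94 -0.    0.89 -1.79]
[ 0.116  0.897 -0.056] [0.    0.001 0.004]
```

```bash
python3 -m inch '[[0.05,0.25,0,0,0,0,0.5],[0.1,0.5,0,0,0,0,0.5],[0.15,0.75,0,0,0,0,0.5],[0.15,1,0,0,0,0,0.5],[0.15,1,0,0,0,0,0.5],[0.15,1,0,0,0,0,0.5]]';python3 - <<'E'
from h import *
np.set_printoptions(precision=4,suppress=True)
f=grab("wrist"); save("w6",f["img"],1.4); np.savez("w6.npz",**f)
P=cloud(f); z=P[...,2]; near=np.hypot(P[...,0]-.512,P[...,1]+.309)<.13
for n,lo,hi,h in(("plate",.005,.08,.01),("bar",.035,.08,.044)):
    m=near&(z>lo)&(z<hi)
    for c in blobs(cv2.morphologyEx(m.astype(np.uint8),cv2.MORPH_CLOSE,np.ones((5,5))),150,40000): print(n,rect(f,c,h),np.nanpercentile(z[m],[10,50,90]))
E
python3 go.py .512 -.309 .03 -15.8
```

```text
clock: 11.65
position: [0.4625, -0.2807, 0.2487]
tool_rot: [-3.141, 0.001, -0.265]
force: [0.2, 0.9, -0.4]
grip_width: 0.0428
finger_force: 0.0
plate [ 512.8 -312.4  206.   119.5   74.2] [0.0096 0.0109 0.0255]
bar [ 513.1 -312.7   42.9   11.6  -14.5] [0.0429 0.0441 0.0452]
t 11.7 p [ 0.463 -0.28   0.249] rpy [-179.96    0.04  -15.14] F [ 0.3  0.5 -1. ] w 0.0426 ff 0.0 q [ 0.37  0.39  0.08  1.83 -0.04  0.93 -1.36]
[0.276 0.075 1.094] [-0.     0.     0.007]
```

View pics/w6.png

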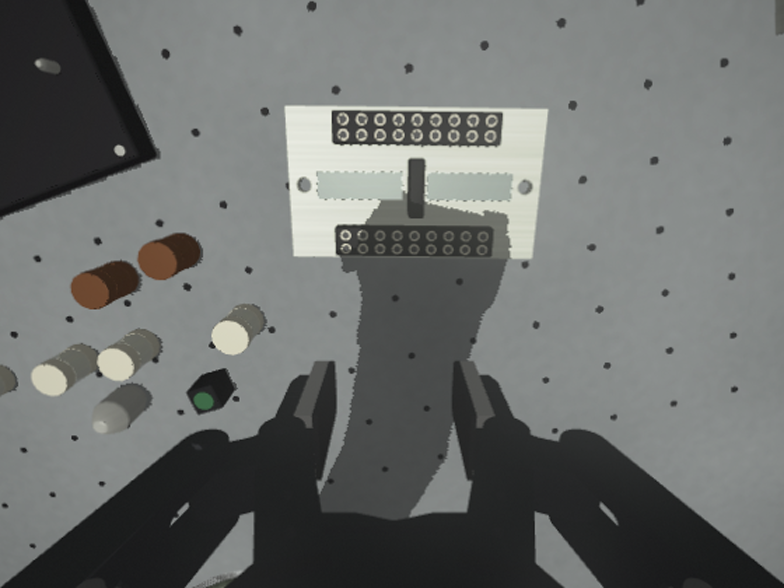

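```bash
python3 go.py .5129 -.3125 .15 -15.8; python3 -m inch '[[0.1,0.03,0.1,0,0,0.007,0.5],[0.28,0.092,0.3,0,0,0.007,0.5],[0.28,0.092,0.5,0,0,0.007,0.5],[0.28,0.092,0.7,0,0,0.007,0.5],[0.28,0.092,0.8,0,0,0.007,0.5],[0.28,0.092,0.8,0,0,0.007,0.5]]';python3 go.py .5129 -.3125 .034 -15.8
```

```text
t 11.7 p [ 0.463 -0.28   0.249] rpy [-179.96    0.04  -15.14] F [ 0.3  0.5 -1. ] w 0.0426 ff 0.0 q [ 0.37  0.39  0.08  1.83 -0.04  0.93 -1.36]
[0.284 0.09  0.494] [-0.     0.     0.007]
clock: 12.45
position: [0.5117, -0.3121, 0.0878]
tool_rot: [-3.141, 0.003, -0.275]
force: [-1.3, 0.3, 1.2]
grip_width: 0.0427
finger_force: 0.0
t 12.45 p [ 0.512 -0.312  0.088] rpy [-179.94    0.15  -15.73] F [-1.3  0.3  1.2] w 0.0427 ff 0.0 q [ 0.41  0.69  0.06  1.79 -0.07  0.67 -1.34]
[0.007 0.    0.269] [-0.001  0.002  0.001]
```

```bash
python3 -m inch '[[0.006,0,0.12,0,0,0,0.5],[0.006,0,0.2,0,0,0,0.5],[0.006,0,0.262,0,0,0,0.5],[0.006,0,0.262,0,0,0,0.3],[0.006,0,0.262,0,0,0,0.1],[0.006,0,0.262,0,0,0,0],[0.006,0,0.262,0,0,0,0],[0.006,0,0.262,0,0,0,0],[0.006,0,0.262,0,0,0,0]]' 80;python3 go.py; python3 -m inch '[[0,0,-0.05,0,0,0,0],[0,0,-0.15,0,0,0,0],[0,0,-0.4,0,0,0,0],[0,0,-0.65,0,0,0,0],[0,0,-0.8,0,0,0,0],[0,0,-0.8,0,0,0,0]]';python3 go.py .659 .01 .18 3.1
```

```text
clock: 13.58
position: [0.5133, -0.3141, 0.0374]
tool_rot: [-3.142, -0.001, -0.276]
force: [-2.0, 2.3, 7.3]
grip_width: 0.0105
finger_force: 79.4
t 13.57 p [ 0.513 -0.314  0.037] rpy [-180.     -0.04  -15.83] F [-2.   2.3  7.3] w 0.0105 ff 79.4 q [ 0.41  0.77  0.06  1.8  -0.07  0.57 -1.34]
clock: 14.32
position: [0.5139, -0.3146, 0.1999]
tool_rot: [3.141, -0.005, -0.276]
force: [0.9, -0.6, -5.5]
grip_width: 0.0103
finger_force: 78.9
t 14.32 p [ 0.514 -0.315  0.2  ] rpy [179.95  -0.27 -15.84] F [ 0.9 -0.6 -5.5] w 0.0103 ff 78.9 q [ 0.39  0.54  0.09  1.72 -0.06  0.88 -1.35]
[ 0.254 -1.759  0.099] [ 0.001 -0.003 -0.21 ]
```

```bash
python3 -m inch '[[0.02,-0.25,0,0,0,0,0],[-0.05,-0.5,0,0,0,-0.08,0],[-0.1,-0.75,0,0,0,-0.16,0],[-0.15,-1,0,0,0,-0.21,0],[-0.15,-1,0,0,0,-0.21,0]]';python3 go.py .55 .01 .2 3.1
```

```text
clock: 14.95
position: [0.5386, -0.1091, 0.196]
tool_rot: [-3.14, 0.001, 0.06]
force: [-0.4, -1.7, -5.1]
grip_width: 0.0105
finger_force: 79.3
t 14.95 p [ 0.539 -0.109  0.196] rpy [-179.88    0.06    3.46] F [-0.4 -1.7 -5.1] w 0.0105 ff 79.3 q [ 0.11  0.47 -0.02  1.85  0.01  0.82 -1.43]
[ 0.093 -0.591 -0.019] [-0.001  0.001  0.004]
```

```bash
python3 -m inch '[[0,-0.25,0,0,0,0,0],[-0.05,-0.5,-0.02,0,0,0,0],[-0.05,-0.591,-0.02,0,0,0.004,0],[-0.05,-0.591,-0.02,0,0,0.004,0],[-0.05,-0.591,-0.02,0,0,0.004,0]]';python3 - <<'E'
from h import *
f=grab("wrist"); save("w7",f["img"],1.4); np.savez("w7.npz",**f)
g=grab("scene"); np.savez("s7.npz",**g)
E
python3 go.py .66 .01 .2 3.1
```

```text
clock: 15.58
position: [0.5223, 0.0027, 0.2003]
tool_rot: [3.141, 0.001, 0.046]
force: [-0.6, 0.4, -4.5]
grip_width: 0.0106
finger_force: 79.7
t 15.68 p [0.522 0.003 0.2  ] rpy [179.98   0.03   2.61] F [ 0.4  0.5 -5.8] w 0.0105 ff 79.7 q [-0.09  0.42 -0.04  1.92  0.02  0.8  -1.67]
[ 0.689 -0.005  0.002] [ 0.     0.    -0.005]
```

View pics/w7.png

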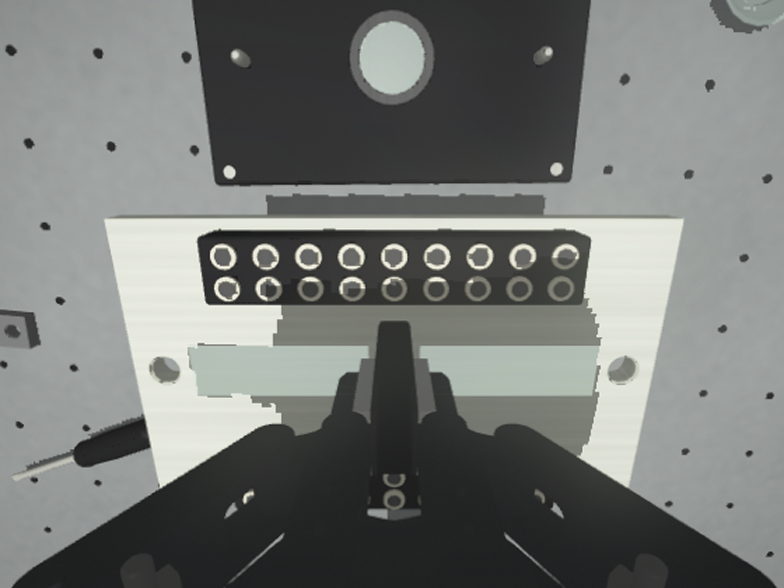

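Run:
```python
from h import *
np.set_printoptions(precision=4,suppress=True)
f=load("w7.npz"); I=f["img"]; V=I.max(2).astype(int); P=cloud(f); z=P[...,2]
def pix(m,u0,v0,u1,v1):
    k=np.zeros(m.shape,bool);k[v0:v1,u0:u1]=m[v0:v1,u0:u1];return k
for w in((158,28,188,52),(372,26,402,50)):
    for c in blobs(pix(V>95,*w),10,600): 
        q=c.reshape(-1,2); tip=q[q[:,1]<=q[:,1].min()+3].mean(0); base=q[q[:,1]>=q[:,1].max()-3].mean(0)
        print("pin tip",tip,onz(f,[tip],.045)[0],"base",base,onz(f,[base],.030)[0],"ztop",np.nanmax(z[w[1]:w[3],w[0]:w[2]]))
H=[]
for w in((100,248,138,282),(425,248,468,282)):
    # hole = depth drop or darker than plate
    m=pix(V<190,*w)
    for c in blobs(m,60,900):
        (u,v),_,_=cv2.fitEllipse(c); H.append(onz(f,[[u,v]],.1726)[0]); print("hole",u,v,H[-1],cv2.contourArea(c))
m=(z>.15)&(z<.18); print("plate z",np.nanpercentile(z[m],[25,50,75]))
print("TCP",bot.observe()["position"])
```

```text
pin tip [168.6  36.3] [0.6564 0.1    0.045 ] base [169.4  43.5] [0.6538 0.1046 0.03  ] ztop 0.04759385757410456
pin tip [389.9091  34.0909] [ 0.6665 -0.0801  0.045 ] base [387.75    41.8333] [ 0.6639 -0.0837  0.03  ] ztop 0.048126545039564206
hole 117.48414611816406 263.76715087890625 [0.5172 0.0934 0.1726] 283.0
hole 443.7629699707031 263.4788513183594 [ 0.5256 -0.0886  0.1726] 266.5
plate z [0.1729 0.1733 0.1738]
TCP [0.5223 0.0027 0.2004]
```

```bash
python3 go.py .6609 .0101 .1 3.2; python3 -m inch '[[0.25,0,0,0,0,-0.006,0],[0.5,-0.002,0,0,0,-0.006,0],[0.694,-0.004,0.05,0,0,-0.006,0],[0.694,-0.004,0.25,0,0,-0.006,0],[0.694,-0.004,0.4,0,0,-0.006,0],[0.694,-0.004,0.5,0,0,-0.006,0],[0.694,-0.004,0.5,0,0,-0.006,0],[0.694,-0.004,0.5,0,0,-0.006,0],[0.694,-0.004,0.5,0,0,-0.006,0]]'; python3 go.py .6609 .0101 .1 3.2
```

```text
t 15.68 p [0.522 0.003 0.2  ] rpy [179.98   0.03   2.61] F [ 0.4  0.5 -5.8] w 0.0105 ff 79.7 q [-0.09  0.42 -0.04  1.92  0.02  0.8  -1.67]
[ 0.694 -0.005  0.502] [ 0.     0.    -0.007]
clock: 16.8
position: [0.6617, 0.0114, 0.102]
tool_rot: [-3.142, -0.002, 0.057]
force: [1.0, -0.9, -5.6]
grip_width: 0.0107
finger_force: 79.5
t 16.8 p [0.662 0.011 0.102] rpy [-180.     -0.11    3.25] F [ 1.  -0.9 -5.6] w 0.0107 ff 79.5 q [-0.09  0.75 -0.03  1.6   0.03  0.79 -1.64]
[-0.004  0.006  0.01 ] [-0.    -0.001  0.001]
```

```bash
python3 -m inch '[[-0.004,0.005,0.03,0,0,0,0],[-0.004,0.005,0.06,0,0,0,0],[-0.004,0.005,0.08,0,0,0,0],[-0.004,0.005,0.1,0,0,0,0],[-0.004,0.005,0.115,0,0,0,0],[-0.004,0.005,0.13,0,0,0,0]]'; python3 go.py .6609 .0101 .0674 3.2
```

```text
clock: 17.55
position: [0.6603, 0.0104, 0.0745]
tool_rot: [-3.142, -0.0, 0.057]
force: [-0.1, 0.8, -4.6]
grip_width: 0.0105
finger_force: 79.6
t 17.55 p [0.66  0.01  0.074] rpy [-180.     -0.      3.25] F [-0.1  0.8 -4.6] w 0.0105 ff 79.6 q [-0.09  0.78 -0.03  1.62  0.03  0.74 -1.65]
[0.003 0.001 0.036] [-0.    -0.     0.001]
```

The plate is over the pins with no contact force. I'll keep lowering to the seat.

```bash
python3 -m inch '[[0.001,0,0.01,0,0,0,0],[0.001,0,0.018,0,0,0,0],[0.001,0,0.025,0,0,0,0],[0.001,0,0.031,0,0,0,0],[0.001,0,0.036,0,0,0,0],[0.001,0,0.039,0,0,0,0]]'; python3 go.py .6609 .0101 .0674 3.2
```

```text
clock: 18.3
position: [0.6605, 0.0104, 0.0674]
tool_rot: [-3.142, -0.0, 0.057]
force: [-6.7, 0.4, 12.2]
grip_width: 0.0105
finger_force: 81.9
t 18.3 p [0.66  0.01  0.067] rpy [-180.     -0.      3.25] F [-6.7  0.4 12.2] w 0.0105 ff 81.9 q [-0.09  0.79 -0.03  1.62  0.03  0.73 -1.65]
[0.002 0.002 0.   ] [-0.    -0.     0.001]
```

```bash
python3 -m inch '[[0,0,0,0,0,0,0.5],[0,0,0,0,0,0,0.5],[0,0,0,0,0,0,0.5],[0,0,-0.1,0,0,0,0.5],[0,0,-0.3,0,0,0,0.5],[0,0,-0.55,0,0,0,0.5],[-0.2,0,-0.8,0,0,0,0.5],[-0.45,0,-0.95,0,0,0,0.5],[-0.65,0,-0.95,0,0,0,0.5],[-0.65,0,-0.95,0,0,0,0.5],[-0.65,0,-0.95,0,0,0,0.5]]';python3 - <<'E'
from h import *
np.set_printoptions(precision=4,suppress=True)
f=grab("wrist"); save("w8",f["img"],1.4); np.savez("w8.npz",**f)
g=grab("top"); np.savez("top2.npz",**g); save("t8",g["img"][130:270,200:400],3)
P=cloud(f); z=P[...,2]
near=(np.abs(P[...,0]-.66)<.085)&(np.abs(P[...,1]-.01)<.13)
for n,lo,hi,h in(("plate",.037,.09,.04),("bar",.066,.09,.074)):
    m=near&(z>lo)&(z<hi)
    for c in blobs(cv2.morphologyEx(m.astype(np.uint8),cv2.MORPH_CLOSE,np.ones((5,5))),100,60000): print(n,rect(f,c,h),np.nanpercentile(z[m],[10,50,90]))
c,s=np.cos(np.radians(3.2)),np.sin(np.radians(3.2))
for x in(-25,0,25,56,):
  for y in(-98,-80,-50,50,80,98):
    X=.66+(c*x-s*y)/1e3;Y=.01+(s*x+c*y)/1e3
    m=np.hypot(P[...,0]-X,P[...,1]-Y)<.004
    print(x,y,np.nanmedian(z[m]) if m.any() else None,end="; ")
V=g["img"].max(2);hsv=cv2.cvtColor(g["img"],cv2.COLOR_RGB2HSV)
for k in blobs((hsv[...,2]>150)&(hsv[...,1]<60),40,400):
    (u,v),r=cv2.minEnclosingCircle(k); print("white",u,v,r,onz(g,[[u,v]],.044)[0])
E
python3 go.py
```

```text
clock: 19.68
position: [0.5313, 0.0031, 0.258]
tool_rot: [-3.141, -0.002, 0.057]
force: [1.6, 0.1, -0.4]
grip_width: 0.0424
finger_force: 0.0
plate [657.9   9.4 206.9 114.2 -86.7] [0.0396 0.041  0.0556]
bar [659.5   9.4  43.3  11.9   3.7] [0.0729 0.0743 0.0753]
-25 -98 0.040931717150921365; -25 -80 0.04082709719462907; -25 -50 0.040317674008344406; -25 50 0.04019285250149418; -25 80 0.04066133043440384; -25 98 0.040213128877833015; 0 -98 0.04068351340152018; 0 -80 0.04096294431739589; 0 -50 0.04092230106077879; 0 50 0.04079606452657433; 0 80 0.040541623400873306; 0 98 0.039850617719553116; 25 -98 0.04073215093207738; 25 -80 0.0405102186324911; 25 -50 0.04058216036387116; 25 50 0.040384361654189516; 25 80 0.040120990067840284; 25 98 0.040275867589781356; 56 -98 0.04023399066634281; 56 -80 0.040730634080237804; 56 -50 None; 56 50 None; 56 80 0.04019403678403388; 56 98 0.0399322008899346; white 230.0 376.0 13.601571083068848 [0.0464 0.1322 0.044 ]
white 243.5 352.0 11.672718048095703 [0.1116 0.0967 0.044 ]
white 233.5 231.0 5.852449893951416 [0.442  0.1314 0.044 ]
white 506.5 181.0 23.690814971923828 [ 0.5965 -0.6399  0.044 ]
white 247.5 147.76922607421875 14.328502655029297 [0.6758 0.0976 0.044 ]
white 308.0 135.5 8.321758270263672 [ 0.7143 -0.0721  0.044 ]
white 94.70731353759766 76.9756088256836 7.357752799987793 [0.8698 0.5342 0.044 ]
t 19.77 p [0.531 0.003 0.257] rpy [-180.     -0.03    3.25] F [ 1.1  0.1 -0.4] w 0.0427 ff 0.0 q [-0.09  0.36 -0.04  1.84  0.02  0.94 -1.65]
```

View pics/t8.png

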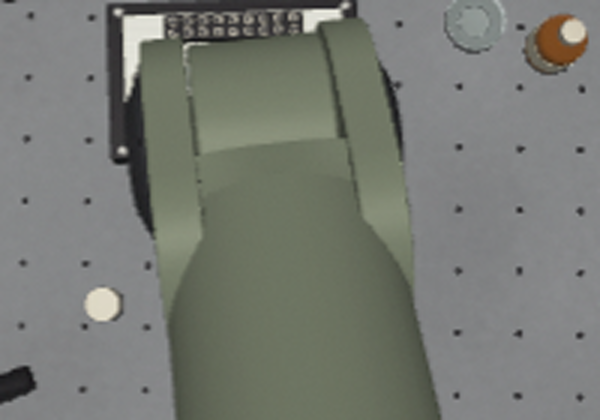

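```bash
python3 -m inch '[[-0.1,-0.05,0,0,0,-0.11,0.6],[-0.2,-0.1,0,0,0,-0.22,0.6],[-0.3,-0.1,0,0,0,-0.33,0.6],[-0.4,-0.1,0,0,0,-0.44,0.6],[-0.4,-0.1,0,0,0,-0.55,0.6],[-0.4,-0.1,0,0,0,-0.66,0.6],[-0.4,-0.1,0,0,0,-0.77,0.6],[-0.4,-0.1,0,0,0,-0.88,0.6],[-0.4,-0.1,0,0,0,-0.99,0.6],[-0.4,-0.1,0,0,0,-1,0.6]]';cat > pots.py <<'E'
from h import *
np.set_printoptions(precision=4,suppress=True)
def caps(f):
    P=cloud(f); z=P[...,2]; hsv=cv2.cvtColor(f["img"],cv2.COLOR_RGB2HSV)
    m=(z>.036)&(z<.056)&(hsv[...,2]>90)&(hsv[...,1]<75)&(P[...,0]<.56)&(P[...,0]>.36)&(np.abs(P[...,1])<.27)
    for c in blobs(m,60,4000):
        (u,v),r=cv2.minEnclosingCircle(c); q=onz(f,[[u,v]],.044)[0]
        e=onz(f,c.reshape(-1,2),.044)[:,:2]; (x,y),R=cv2.minEnclosingCircle((e*1000).astype(np.float32))
        msk=np.zeros(z.shape,np.uint8); cv2.drawContours(msk,[c],-1,1,-1)
        print("px",round(u),round(v),"xy",round(x,1),round(y,1),"R",round(R,1),"z",np.nanmedian(z[msk>0]).round(4),"rgb",np.median(f["img"][msk>0],0))
if __name__=="__main__":
    import sys
    f=grab("wrist"); caps(f)
    if len(sys.argv)>1: save(sys.argv[1],f["img"],1.4)
E
python3 pots.py w9; python3 go.py .442 .1317 .2 93
```

```text
clock: 21.02
position: [0.4501, 0.0184, 0.2567]
tool_rot: [-3.141, -0.0, 1.627]
force: [0.6, -0.3, 0.2]
grip_width: 0.0515
finger_force: 0.0
px 264 297 xy 437.4 -129.3 R 18.2 z 0.0447 rgb [219. 218. 200.]
px 270 221 xy 440.1 -25.8 R 16.7 z 0.0445 rgb [116. 115. 105.]
px 228 188 xy 390.7 10.3 R 16.1 z 0.0462 rgb [95. 95. 91.]
px 274 168 xy 441.1 37.3 R 16.1 z 0.0444 rgb [118. 117. 107.]
px 280 79 xy 443.1 128.1 R 15.6 z 0.0443 rgb [232. 231. 217.]
t 21.07 p [0.45  0.018 0.257] rpy [-179.97   -0.02   93.12] F [-0.4  0.1  0.3] w 0.0516 ff 0.0 q [ 0.12  0.25 -0.34  2.01  0.11  0.9  -0.23]
[ 0.568 -0.009  0.284] [-0.    -0.     0.001]
```

View pics/w9.png

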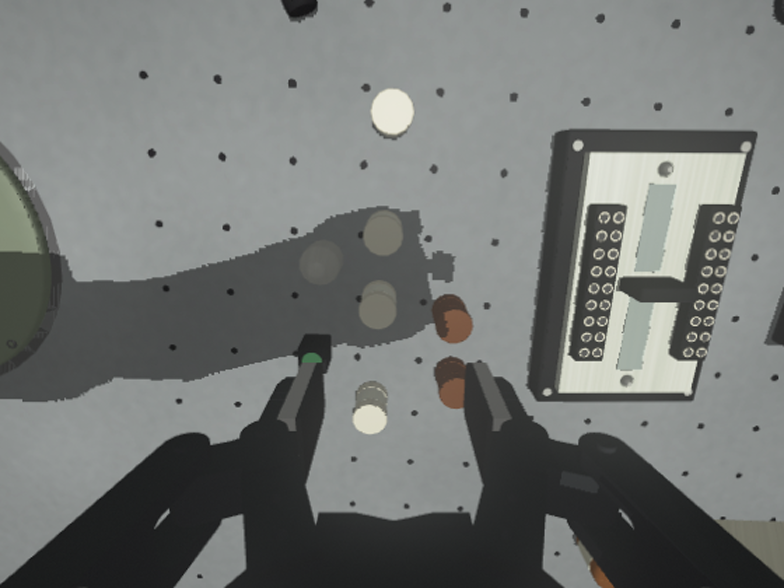

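The view shows the four white pots at (391,112), (383,233), (378,305) and (370,417), all with white caps and jar sides. The items at (452,320) and (452,385) are brown, and (320,262) is the steel objective, so I leave those alone. Start with the pot at (391,112).

```bash
python3 go.py .443 .129 .12 93;python3 -m inch '[[0.2,0,0,0,0,0,0.6],[0.45,-0.01,0.1,0,0,0,0.6],[0.555,-0.006,0.35,0,0,0,0.6],[0.555,-0.006,0.6,0,0,0,0.6],[0.555,-0.006,0.7,0,0,0,0.6],[0.555,-0.006,0.7,0,0,0,0.6],[0.555,-0.006,0.7,0,0,0,0.6]]';python3 pots.py;python3 go.py .443 .129 .034 93.2
```

```text
t 21.07 p [0.45  0.018 0.257] rpy [-179.97   -0.02   93.12] F [-0.4  0.1  0.3] w 0.0516 ff 0.0 q [ 0.12  0.25 -0.34  2.01  0.11  0.9  -0.23]
[ 0.554 -0.005  0.684] [-0.    -0.     0.001]
clock: 21.95
position: [0.4427, 0.1294, 0.1177]
tool_rot: [3.141, -0.0, 1.626]
force: [0.4, -0.3, 1.0]
grip_width: 0.0508
finger_force: 0.0
px 222 356 xy 401.6 17.5 R 12.2 z 0.0392 rgb [116.5 117.5 112. ]
px 272 335 xy 440.0 39.7 R 19.2 z 0.0446 rgb [150. 149. 136.]
px 281 229 xy 442.8 130.0 R 16.9 z 0.0444 rgb [117. 116. 106.]
t 22.0 p [0.443 0.129 0.118] rpy [179.91  -0.02  93.17] F [ 0.3 -1.1  0. ] w 0.0512 ff 0.0 q [-0.15  0.49 -0.33  2.12  0.29  0.57 -0.64]
[-0.002 -0.     0.42 ] [ 0.001 -0.    -0.   ]
```

```bash
python3 -m inch '[[0.003,0,0.2,0,0,0,0.6],[0.003,0,0.35,0,0,0,0.6],[0.003,0,0.42,0,0,0,0.6],[0.003,0,0.42,0,0,0,0.5],[0.003,0,0.42,0,0,0,0.2],[0.003,0,0.42,0,0,0,0.2],[0.003,0,0.42,0,0,0,0.2],[0.003,0,0.42,0,0,0,0.2],[0.003,0,0.42,0,0,0,0.2]]' 30;python3 go.py; python3 -m inch '[[0,0,-0.1,0,0,0,0.2],[0,0,-0.35,0,0,0,0.2],[0,0,-0.6,0,0,0,0.2],[0,0,-0.6,0,0,0,0.2]]'; python3 go.py .6563 .0766 .17 93.2
```

```text
clock: 23.12
position: [0.4428, 0.13, 0.0339]
tool_rot: [3.14, -0.0, 1.627]
force: [-2.1, 0.5, 10.2]
grip_width: 0.0312
finger_force: 30.4
t 23.12 p [0.443 0.13  0.034] rpy [179.9   -0.02  93.23] F [-2.1  0.5 10.2] w 0.0312 ff 30.4 q [-0.24  0.65 -0.23  2.15  0.39  0.37 -0.73]
clock: 23.62
position: [0.4438, 0.1301, 0.1566]
tool_rot: [3.135, -0.001, 1.627]
force: [-0.2, 0.1, -0.6]
grip_width: 0.0308
finger_force: 30.0
t 23.62 p [0.444 0.13  0.157] rpy [179.64  -0.08  93.2 ] F [-0.2  0.1 -0.6] w 0.0308 ff 30.0 q [-0.11  0.42 -0.38  2.09  0.25  0.66 -0.61]
[-0.326  1.046 -0.061] [ 0.004 -0.001  0.   ]
```

```bash
python3 -m inch '[[-0.08,0.25,0,0,0,0,0.2],[-0.16,0.5,0,0,0,0,0.2],[-0.24,0.75,0,0,0,0,0.2],[-0.32,1,0,0,0,0,0.2],[-0.326,1,0.1,0,0,0,0.2],[-0.326,1,0.15,0,0,0,0.2],[-0.326,1,0.15,0,0,0,0.2]]'; python3 go.py .6563 .0766 .0745 93.2
```

```text
clock: 24.5
position: [0.6442, 0.0765, 0.1221]
tool_rot: [-3.14, 0.0, 1.628]
force: [0.1, -0.4, 0.3]
grip_width: 0.0307
finger_force: 30.1
t 24.5 p [0.644 0.076 0.122] rpy [-179.88    0.     93.31] F [ 0.1 -0.4  0.3] w 0.0307 ff 30.1 q [ 0.    0.72 -0.33  1.62  0.28  0.85 -0.38]
[-0.003  0.061  0.238] [-0.001  0.     0.001]
```

```bash
python3 -m inch '[[-0.002,0.06,0.05,0,0,0,0.2],[-0.002,0.06,0.13,0,0,0,0.2],[-0.002,0.06,0.19,0,0,0,0.2],[-0.002,0.06,0.22,0,0,0,0.2],[-0.002,0.06,0.232,0,0,0,0.2],[-0.002,0.06,0.238,0,0,0,0.2],[-0.002,0.06,0.238,0,0,0,0.2]]'; python3 go.py .6563 .0766 .0745 93.2
```

```text
clock: 25.38
position: [0.6577, 0.0764, 0.0756]
tool_rot: [3.141, -0.0, 1.628]
force: [0.8, 0.3, 0.1]
grip_width: 0.0308
finger_force: 30.2
t 25.38 p [0.658 0.076 0.076] rpy [179.98  -0.    93.25] F [0.8 0.3 0.1] w 0.0308 ff 30.2 q [-0.01  0.8  -0.31  1.6   0.31  0.79 -0.39]
[ 0.002 -0.007  0.005] [ 0.    -0.     0.001]
```

```bash
python3 -m inch '[[0,-0.006,0.006,0,0,0,0.2],[0,-0.006,0.009,0,0,0,0.2],[0,-0.006,0.009,0,0,0,0.2],[0,-0.006,0.009,0,0,0,0.5],[0,-0.006,0.009,0,0,0,0.55],[0,-0.006,0.009,0,0,0,0.55],[0,-0.006,-0.1,0,0,0,0.55],[0,-0.006,-0.3,0,0,0,0.55],[0,-0.006,-0.45,0,0,0,0.55],[0,-0.25,-0.45,0,0,0,0.55],[0,-0.5,-0.45,0,0,0,0.55],[0,-0.75,-0.45,0,0,0,0.55],[-0.2,-1,-0.45,0,0,0,0.55],[-0.4,-1,-0.45,0,0,0,0.55],[-0.4,-1,-0.45,0,0,0,0.55]]'; python3 pots.py; python3 go.py .441 .038 .12 3.2
```

```text
clock: 27.25
position: [0.4626, -0.0176, 0.1667]
tool_rot: [3.14, 0.001, 1.623]
force: [-0.1, 0.1, -0.2]
grip_width: 0.047
finger_force: 0.0
px 248 318 xy 438.2 -129.4 R 18.5 z 0.0446 rgb [231. 230. 216.]
px 253 216 xy 439.8 -25.6 R 16.7 z 0.0444 rgb [127. 126. 115.]
px 195 173 xy 391.3 9.7 R 16.1 z 0.0457 rgb [161. 162. 154.]
px 256 142 xy 440.8 37.1 R 15.9 z 0.0443 rgb [240. 239. 228.]
t 27.3 p [ 0.463 -0.016  0.167] rpy [179.9    0.03  93.12] F [-0.2  0.7 -0.1] w 0.047 ff 0.0 q [ 0.2   0.41 -0.37  2.08  0.23  0.69 -0.27]
[ 0.275 -0.095  0.233] [ 0.001 -0.001  0.999]
```

```bash
python3 go.py .441 .0378 .12 63 .441 .0378 .034 63; python3 -m inch '[[0.1,-0.04,0,0,0,0.1,0.6],[0.274,-0.094,0,0,0,0.2,0.6],[0.274,-0.094,0.15,0,0,0.3,0.6],[0.274,-0.094,0.3,0,0,0.335,0.6],[0.274,-0.094,0.45,0,0,0.335,0.6],[0.274,-0.094,0.45,0,0,0.335,0.6]]'; python3 go.py .441 .0378 .034 63
```

```text
t 27.3 p [ 0.463 -0.016  0.167] rpy [179.9    0.03  93.12] F [-0.2  0.7 -0.1] w 0.047 ff 0.0 q [ 0.2   0.41 -0.37  2.08  0.23  0.69 -0.27]
[ 0.274 -0.095  0.233] [0.001 0.    0.335]
[ 0.274 -0.096  0.663] [0.001 0.    0.335]
clock: 28.05
position: [0.4399, 0.0398, 0.0745]
tool_rot: [-3.139, 0.001, 1.103]
force: [-0.1, -0.6, 0.9]
grip_width: 0.0511
finger_force: 0.0
t 28.05 p [0.44  0.04  0.074] rpy [-179.87    0.07   63.21] F [-0.1 -0.6  0.9] w 0.0511 ff 0.0 q [-0.07  0.55 -0.19  2.19  0.24  0.43 -0.93]
[-0.006  0.01   0.203] [-0.001  0.001  0.002]
```

```bash
python3 -m inch '[[-0.006,0.01,0.1,0,0,0,0.6],[-0.006,0.01,0.17,0,0,0,0.6],[-0.006,0.01,0.203,0,0,0,0.6],[-0.006,0.01,0.203,0,0,0,0.5],[-0.006,0.01,0.203,0,0,0,0.2],[-0.006,0.01,0.203,0,0,0,0.2],[-0.006,0.01,0.203,0,0,0,0.2],[-0.006,0.01,0.203,0,0,0,0.2],[-0.006,0.01,0.203,0,0,0,0.2]]' 30;python3 go.py; python3 -m inch '[[0,0,-0.1,0,0,0,0.2],[0,0,-0.35,0,0,0,0.2],[0,0,-0.6,0,0,-0.1,0.2],[0,0,-0.6,0,0,-0.2,0.2],[0,0,-0.6,0,0,-0.3,0.2],[0,0,-0.6,0,0,-0.335,0.2],[0,0,-0.6,0,0,-0.335,0.2]]'; python3 go.py .6583 .0397 .157 93.2
```

```text
clock: 29.18
position: [0.442, 0.0369, 0.0352]
tool_rot: [3.141, -0.0, 1.101]
force: [-2.2, 0.1, 7.4]
grip_width: 0.0308
finger_force: 29.7
t 29.18 p [0.442 0.037 0.035] rpy [179.97  -0.03  63.1 ] F [-2.2  0.1  7.4] w 0.0308 ff 29.7 q [-0.1   0.63 -0.15  2.2   0.28  0.33 -0.95]
clock: 30.05
position: [0.4417, 0.0366, 0.1549]
tool_rot: [3.141, -0.0, 1.627]
force: [-0.5, 0.3, 0.3]
grip_width: 0.031
finger_force: 30.0
t 30.05 p [0.442 0.037 0.155] rpy [179.99  -0.    93.21] F [-0.5  0.3  0.3] w 0.031 ff 30.0 q [ 0.11  0.41 -0.41  2.13  0.26  0.65 -0.42]
[-0.045  1.082 -0.01 ] [ 0. -0.  0.]
```

```bash
python3 -m inch '[[0,0.25,0,0,0,0,0.2],[0,0.5,0,0,0,0,0.2],[-0.02,0.75,0,0,0,0,0.2],[-0.04,1,0,0,0,0,0.2],[-0.045,1,0.1,0,0,0,0.2],[-0.045,1,0.15,0,0,0,0.2],[-0.045,1,0.15,0,0,0,0.2]]'; python3 go.py .6583 .0397 .0755 93.2
```

```text
clock: 30.92
position: [0.6408, 0.0392, 0.1241]
tool_rot: [-3.14, 0.0, 1.627]
force: [-0.4, 0.1, -0.4]
grip_width: 0.0308
finger_force: 30.1
t 30.93 p [0.641 0.039 0.124] rpy [-179.89    0.01   93.25] F [-0.4  0.1 -0.4] w 0.0308 ff 30.1 q [ 0.08  0.71 -0.36  1.64  0.31  0.85 -0.35]
[-0.002  0.088  0.243] [-0.001  0.     0.001]
```

```bash
python3 -m inch '[[0,0.083,0.05,0,0,0,0.2],[0,0.083,0.13,0,0,0,0.2],[0,0.083,0.19,0,0,0,0.2],[0,0.083,0.22,0,0,0,0.2],[0,0.083,0.235,0,0,0,0.2],[0,0.083,0.243,0,0,0,0.2],[0,0.083,0.246,0,0,0,0.2]]'; python3 go.py .6583 .0397 .0755 93.2
```

```text
clock: 31.8
position: [0.6586, 0.0401, 0.0757]
tool_rot: [3.141, -0.0, 1.628]
force: [0.3, 0.2, -0.0]
grip_width: 0.0312
finger_force: 30.2
t 31.8 p [0.659 0.04  0.076] rpy [179.98  -0.    93.25] F [ 0.3  0.2 -0. ] w 0.0312 ff 30.2 q [ 0.06  0.8  -0.33  1.61  0.34  0.79 -0.36]
[-0.002 -0.002  0.001] [ 0.    -0.     0.001]
```

```bash
python3 -m inch '[[0,0,0.004,0,0,0,0.2],[0,0,0.007,0,0,0,0.2],[0,0,0.007,0,0,0,0.2],[0,0,0.007,0,0,0,0.5],[0,0,0.007,0,0,0,0.55],[0,0,0.007,0,0,0,0.55],[0,0,-0.1,0,0,0,0.55],[0,0,-0.3,0,0,0,0.55],[0,0,-0.45,0,0,0,0.55],[-0.1,-0.25,-0.45,0,0,0,0.55],[-0.2,-0.5,-0.45,0,0,0,0.55],[-0.3,-0.75,-0.45,0,0,0,0.55],[-0.5,-1,-0.45,0,0,0,0.55],[-0.65,-1,-0.45,0,0,0,0.55],[-0.65,-1,-0.45,0,0,0,0.55],[-0.65,-1,-0.45,0,0,0,0.55]]'; python3 pots.py; python3 go.py .440 -.0255 .12 113
```

```text
clock: 33.8
position: [0.4667, -0.1005, 0.1663]
tool_rot: [3.14, 0.0, 1.628]
force: [-0.4, -0.8, 0.1]
grip_width: 0.0468
finger_force: 0.0
px 245 239 xy 437.0 -129.9 R 17.2 z 0.0444 rgb [122. 121. 110.]
px 250 116 xy 439.5 -26.7 R 16.0 z 0.0442 rgb [238. 237. 224.]
px 186 64 xy 391.3 7.0 R 16.5 z 0.0458 rgb [150. 151. 144.]
t 33.85 p [ 0.467 -0.1    0.166] rpy [179.95  -0.01  93.31] F [-1.3  0.4 -0.5] w 0.0471 ff 0.0 q [ 0.4   0.43 -0.4   2.04  0.25  0.71 -0.1 ]
[ 0.38  -0.112  0.23 ] [ 0.001 -0.    -0.219]
```

```bash
python3 -m inch '[[0.1,-0.04,0,0,0,-0.1,0.6],[0.3,-0.1,0,0,0,-0.2,0.6],[0.378,-0.11,0.15,0,0,-0.219,0.6],[0.378,-0.11,0.3,0,0,-0.219,0.6],[0.378,-0.11,0.45,0,0,-0.219,0.6],[0.378,-0.11,0.45,0,0,-0.219,0.6]]'; python3 go.py .4397 -.026 .034 113
```

```text
clock: 34.6
position: [0.4391, -0.0257, 0.0744]
tool_rot: [-3.139, -0.001, 1.974]
force: [0.1, -0.1, 0.7]
grip_width: 0.0514
finger_force: 0.0
t 34.6 p [ 0.439 -0.026  0.074] rpy [-179.85   -0.09  113.09] F [ 0.1 -0.1  0.7] w 0.0514 ff 0.0 q [ 0.23  0.56 -0.39  2.19  0.46  0.47 -0.12]
[-0.003  0.003  0.202] [-0.002 -0.001  0.001]
```

```bash
python3 -m inch '[[0,0.002,0.1,0,0,0,0.6],[0,0.002,0.17,0,0,0,0.6],[0,0.002,0.203,0,0,0,0.6],[0,0.002,0.203,0,0,0,0.5],[0,0.002,0.203,0,0,0,0.2],[0,0.002,0.203,0,0,0,0.2],[0,0.002,0.203,0,0,0,0.2],[0,0.002,0.203,0,0,0,0.2],[0,0.002,0.203,0,0,0,0.2]]' 30;python3 go.py; python3 -m inch '[[0,0,-0.1,0,0,0,0.2],[0,0,-0.35,0,0,0,0.2],[0,0,-0.6,0,0,0.1,0.2],[0,0,-0.6,0,0,0.2,0.2],[0,0,-0.6,0,0,0.22,0.2],[0,0,-0.6,0,0,0.22,0.2]]'; python3 go.py .6617 -.0203 .155 93.2
```

```text
clock: 35.72
position: [0.4405, -0.0266, 0.0354]
tool_rot: [3.141, 0.0, 1.971]
force: [-1.4, 0.5, 7.9]
grip_width: 0.0314
finger_force: 29.7
t 35.73 p [ 0.441 -0.027  0.035] rpy [179.96   0.02 112.96] F [-1.4  0.5  7.9] w 0.0314 ff 29.7 q [ 0.17  0.64 -0.31  2.2   0.53  0.37 -0.18]
clock: 36.48
position: [0.44, -0.0266, 0.1546]
tool_rot: [-3.141, -0.0, 1.629]
force: [0.1, 0.9, -0.6]
grip_width: 0.0306
finger_force: 30.0
t 36.48 p [ 0.44  -0.027  0.155] rpy [-179.95   -0.     93.33] F [ 0.1  0.9 -0.6] w 0.0306 ff 30.0 q [ 0.27  0.41 -0.42  2.14  0.27  0.65 -0.29]
[-0.033  1.108 -0.003] [-0.001 -0.     0.001]
```

```bash
python3 -m inch '[[0,0.25,0,0,0,0,0.2],[0,0.5,0,0,0,0,0.2],[-0.02,0.75,0,0,0,0,0.2],[-0.033,1,0,0,0,0,0.2],[-0.033,1,0.1,0,0,0,0.2],[-0.033,1,0.15,0,0,0,0.2],[-0.033,1,0.15,0,0,0,0.2],[-0.033,1,0.15,0,0,0,0.2]]'; python3 go.py .6617 -.0203 .0755 93.2
```

```text
clock: 37.48
position: [0.6402, -0.0223, 0.1255]
tool_rot: [3.141, 0.0, 1.627]
force: [0.7, -0.4, -1.6]
grip_width: 0.0313
finger_force: 30.1
t 37.48 p [ 0.64  -0.022  0.126] rpy [179.98   0.01  93.19] F [ 0.7 -0.4 -1.6] w 0.0313 ff 30.1 q [ 0.18  0.71 -0.37  1.64  0.32  0.85 -0.26]
[0.004 0.108 0.25 ] [ 0.  0. -0.]
```

```bash
python3 -m inch '[[0.002,0.106,0.05,0,0,0,0.2],[0.002,0.106,0.13,0,0,0,0.2],[0.002,0.106,0.19,0,0,0,0.2],[0.002,0.106,0.22,0,0,0,0.2],[0.002,0.106,0.238,0,0,0,0.2],[0.002,0.106,0.248,0,0,0,0.2],[0.002,0.106,0.25,0,0,0,0.2]]'; python3 go.py .6617 -.0203 .0755 93.2
```

```text
clock: 38.35
position: [0.6616, -0.0207, 0.0755]
tool_rot: [3.141, 0.0, 1.626]
force: [-3.7, -1.2, 8.9]
grip_width: 0.0309
finger_force: 30.8
t 38.35 p [ 0.662 -0.021  0.075] rpy [179.98   0.01  93.16] F [-3.7 -1.2  8.9] w 0.0309 ff 30.8 q [ 0.16  0.8  -0.35  1.6   0.35  0.8  -0.28]
[0.002 0.001 0.   ] [ 0.  0. -0.]
```

```bash
python3 -m inch '[[0,0,0,0,0,0,0.5],[0,0,0,0,0,0,0.55],[0,0,0,0,0,0,0.55],[0,0,-0.1,0,0,0,0.55],[0,0,-0.3,0,0,0,0.55],[0,0,-0.45,0,0,0,0.55],[-0.1,-0.25,-0.45,0,0,0,0.55],[-0.2,-0.5,-0.45,0,0,0,0.55],[-0.4,-0.75,-0.45,0,0,0,0.55],[-0.6,-1,-0.45,0,0,0,0.55],[-0.85,-1,-0.45,0,0,0,0.55],[-0.85,-1,-0.45,0,0,0,0.55],[-0.85,-1,-0.45,0,0,0,0.55]]'; python3 pots.py w10; python3 go.py .437 -.1303 .12 93.2
```

```text
clock: 39.98
position: [0.4716, -0.2012, 0.1658]
tool_rot: [3.141, 0.0, 1.626]
force: [0.5, 0.6, 0.0]
grip_width: 0.0466
finger_force: 0.0
px 241 121 xy 437.1 -131.5 R 16.0 z 0.0443 rgb [230. 229. 215.]
t 40.02 p [ 0.472 -0.201  0.166] rpy [179.95   0.    93.22] F [0.1 0.4 0.2] w 0.0465 ff 0.0 q [ 0.59  0.48 -0.4   1.96  0.27  0.75  0.09]
[ 0.361 -0.154  0.228] [0.001 0.    0.   ]
```

View pics/w10.png

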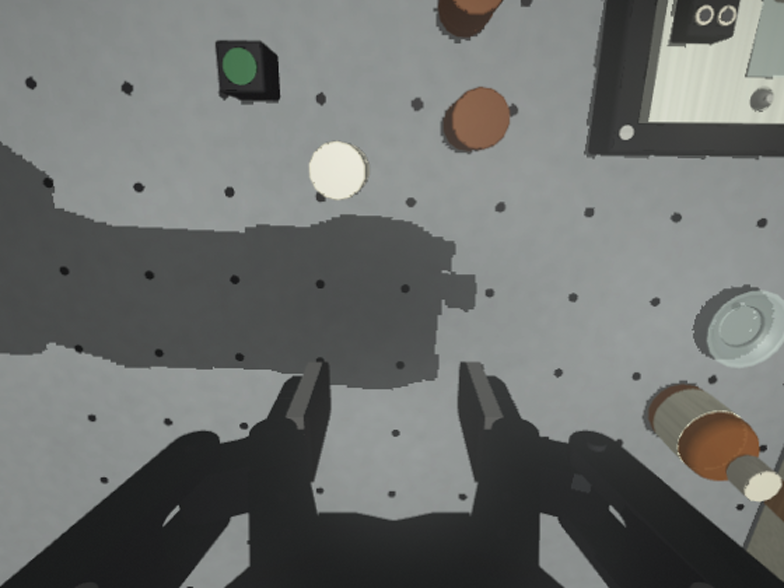

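The last pot is at (337,170) with a white cap. The brown bottle at (478,118) and the filter cube at (245,68) are clear of the fingers.

```bash
python3 -m inch '[[0.1,-0.04,0,0,0,0,0.6],[0.34,-0.14,0,0,0,0,0.6],[0.357,-0.154,0.15,0,0,0,0.6],[0.357,-0.154,0.3,0,0,0,0.6],[0.357,-0.154,0.45,0,0,0,0.6],[0.357,-0.154,0.45,0,0,0,0.6]]'; python3 go.py .437 -.1308 .034 93.2
```

```text
clock: 40.78
position: [0.4359, -0.1304, 0.074]
tool_rot: [-3.139, -0.001, 1.628]
force: [-0.1, 0.6, 0.4]
grip_width: 0.0509
finger_force: 0.0
t 40.77 p [ 0.436 -0.13   0.074] rpy [-179.84   -0.06   93.3 ] F [-0.1  0.6  0.4] w 0.0509 ff 0.0 q [ 0.41  0.57 -0.33  2.15  0.39  0.48 -0.16]
[-0.003  0.006  0.2  ] [-0.002 -0.001  0.001]
```

```bash
python3 -m inch '[[0,0.003,0.1,0,0,0,0.6],[0,0.003,0.17,0,0,0,0.6],[0,0.003,0.202,0,0,0,0.6],[0,0.003,0.202,0,0,0,0.5],[0,0.003,0.202,0,0,0,0.2],[0,0.003,0.202,0,0,0,0.2],[0,0.003,0.202,0,0,0,0.2],[0,0.003,0.202,0,0,0,0.2],[0,0.003,0.202,0,0,0,0.2]]' 30;python3 go.py; python3 -m inch '[[0,0,-0.1,0,0,0,0.2],[0,0,-0.35,0,0,0,0.2],[0,0,-0.6,0,0,0,0.2],[0,0,-0.6,0,0,0,0.2],[0,0,-0.6,0,0,0,0.2]]'; python3 go.py .6637 -.0572 .155 93.2
```

```text
clock: 41.9
position: [0.4373, -0.1318, 0.0351]
tool_rot: [3.141, 0.0, 1.626]
force: [-1.3, 0.9, 8.5]
grip_width: 0.0313
finger_force: 29.7
t 41.9 p [ 0.437 -0.132  0.035] rpy [179.96   0.01  93.16] F [-1.3  0.9  8.5] w 0.0313 ff 29.7 q [ 0.37  0.65 -0.27  2.16  0.44  0.38 -0.21]
clock: 42.52
position: [0.4369, -0.1321, 0.1545]
tool_rot: [3.141, 0.0, 1.626]
force: [-0.1, 0.1, -2.0]
grip_width: 0.0312
finger_force: 30.0
t 42.52 p [ 0.437 -0.132  0.154] rpy [179.99   0.02  93.14] F [-0.1  0.1 -2. ] w 0.0312 ff 30.0 q [ 0.51  0.43 -0.43  2.1   0.28  0.67 -0.06]
[ 0.312  1.153 -0.003] [ 0.     0.    -0.001]
```

```bash
python3 -m inch '[[0.07,0.25,0,0,0,0,0.2],[0.15,0.5,0,0,0,0,0.2],[0.22,0.75,0,0,0,0,0.2],[0.312,1,0,0,0,0,0.2],[0.312,1,0.1,0,0,0,0.2],[0.312,1,0.15,0,0,0,0.2],[0.312,1,0.15,0,0,0,0.2],[0.312,1,0.15,0,0,0,0.2]]'; python3 go.py .6637 -.0572 .0755 93.2
```

```text
clock: 43.52
position: [0.6331, -0.0591, 0.1249]
tool_rot: [3.141, 0.0, 1.625]
force: [1.4, -0.1, -0.1]
grip_width: 0.0308
finger_force: 30.2
t 43.52 p [ 0.633 -0.059  0.125] rpy [179.99   0.02  93.12] F [ 1.4 -0.1 -0.1] w 0.0308 ff 30.2 q [ 0.25  0.71 -0.39  1.65  0.33  0.85 -0.22]
[0.001 0.153 0.247] [ 0.     0.    -0.001]
```

```bash
python3 -m inch '[[0.002,0.151,0.05,0,0,0,0.2],[0.002,0.151,0.13,0,0,0,0.2],[0.002,0.151,0.19,0,0,0,0.2],[0.002,0.151,0.22,0,0,0,0.2],[0.002,0.151,0.236,0,0,0,0.2],[0.002,0.151,0.245,0,0,0,0.2],[0.002,0.151,0.247,0,0,0,0.2]]'; python3 go.py .6637 -.0572 .0755 93.2
```

```text
clock: 44.4
position: [0.6636, -0.0564, 0.0753]
tool_rot: [3.141, 0.0, 1.626]
force: [-0.1, -0.1, -0.9]
grip_width: 0.0313
finger_force: 30.2
t 44.4 p [ 0.664 -0.056  0.075] rpy [179.99   0.    93.16] F [-0.1 -0.1 -0.9] w 0.0313 ff 30.2 q [ 0.23  0.81 -0.36  1.59  0.36  0.81 -0.23]
[-0.004  0.001 -0.001] [ 0.  0. -0.]
```

```bash
python3 -m inch '[[-0.003,0,0.004,0,0,0,0.2],[-0.003,0,0.007,0,0,0,0.2],[-0.003,0,0.007,0,0,0,0.2],[-0.003,0,0.007,0,0,0,0.5],[-0.003,0,0.007,0,0,0,0.55],[-0.003,0,0.007,0,0,0,0.55],[0,0,-0.1,0,0,0,0.55],[0,0,-0.35,0,0,0,0.55],[0,0,-0.6,0,0,0,0.55],[0,0,-0.9,0,0,0,0.55],[-0.1,-0.25,-0.9,0,0,0,0.55],[-0.1,-0.5,-0.9,0,0,0,0.55],[-0.1,-0.5,-0.9,0,0,0,0.55],[-0.1,-0.5,-0.9,0,0,0,0.55]]'
cat > chk.py <<'E'
from h import *
np.set_printoptions(precision=4,suppress=True)
f=grab("wrist"); np.savez("chk.npz",**f); P=cloud(f); z=P[...,2]; hsv=cv2.cvtColor(f["img"],cv2.COLOR_RGB2HSV)
c,s=np.cos(np.radians(3.2)),np.sin(np.radians(3.2))
def ins(x,y): dx,dy=x-660,y-9.7; return round(c*dx+s*dy,1),round(-s*dx+c*dy,1)
m=(z>.077)&(z<.095)&(P[...,0]<.76)&(P[...,0]>.56)&(np.abs(P[...,1])<.15)
for k in blobs(m,60,6000):
    e=onz(f,k.reshape(-1,2),.084)[:,:2]; (x,y),R=cv2.minEnclosingCircle((e*1000).astype(np.float32)); print("pot insert xy",ins(x,y),"R",R)
near=(np.abs(P[...,0]-.66)<.085)&(np.abs(P[...,1]-.01)<.13)&(z>.037)&(z<.1)
for k in blobs(cv2.morphologyEx(near.astype(np.uint8),cv2.MORPH_CLOSE,np.ones((5,5))),3000,60000): print("plate",rect(f,k,.04))
save("chk",f["img"],1.4)
E
python3 chk.py; python3 go.py .5 .19 .25 93
```

```text
clock: 46.15
position: [0.5655, -0.0818, 0.2565]
tool_rot: [3.14, 0.0, 1.626]
force: [-0.1, 0.3, -0.5]
grip_width: 0.0472
finger_force: 0.0
pot insert xy (np.float64(-1.2), np.float64(-65.5)) R 16.658897399902344
pot insert xy (np.float64(-1.2), np.float64(-29.4)) R 16.58055877685547
pot insert xy (np.float64(-0.4), np.float64(28.9)) R 16.938657760620117
pot insert xy (np.float64(15.7), np.float64(71.2)) R 16.967775344848633
plate [661.3   6.2 198.5 123.3 -86.6]
t 46.2 p [ 0.566 -0.082  0.256] rpy [179.91  -0.    93.18] F [ 1.3  0.2 -0.1] w 0.0469 ff 0.0 q [ 0.37  0.46 -0.45  1.72  0.23  1.01 -0.11]
[ 1.374 -0.253  0.03 ] [ 0.001 -0.     0.002]
```

View pics/chk.png

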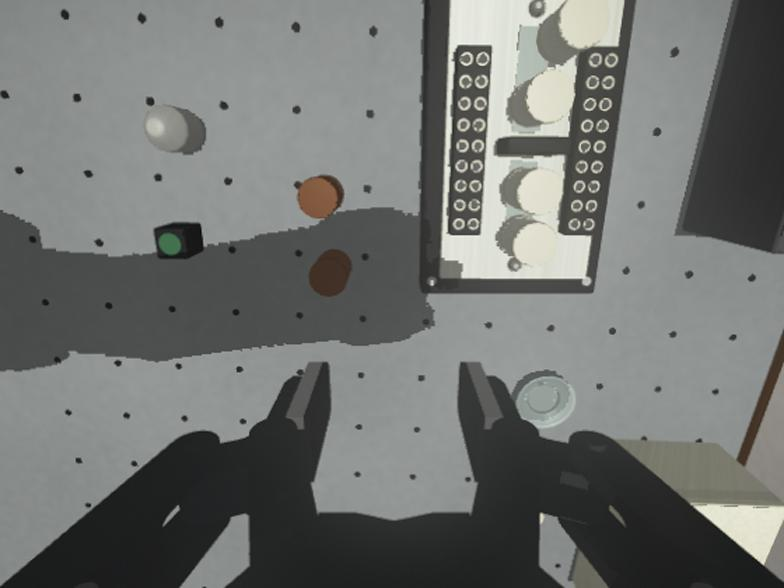

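The picture shows three pots in line, but the one at (585,15) has been knocked about 16 mm toward the far rack. I'll look from closer and put it back.

```bash
python3 -m inch '[[0.25,0.1,0,0,0,0,0.6],[0.5,0.3,0,0,0,0,0.6],[0.5,0.5,0,0,0,0,0.6],[0.5,0.5,0,0,0,0,0.6],[0.5,0.5,0,0,0,0,0.6]]'; python3 chk.py
python3 - <<'E'
from h import *
f=load("chk.npz"); save("c2",f["img"][60:280,180:460],2.4)
E
python3 go.py .671 .081 .15 93.2
```

```text
clock: 46.82
position: [0.659, 0.0238, 0.2546]
tool_rot: [-3.141, -0.0, 1.626]
force: [0.0, -0.5, 0.3]
grip_width: 0.0513
finger_force: 0.0
pot insert xy (np.float64(0.8), np.float64(-64.5)) R 17.12563705444336
pot insert xy (np.float64(0.8), np.float64(-28.8)) R 16.70012855529785
pot insert xy (np.float64(1.2), np.float64(30.0)) R 16.08443832397461
pot insert xy (np.float64(17.3), np.float64(72.7)) R 15.778915405273438
plate [660.5   7.8 210.4 120.3 -86.9]
t 46.88 p [0.659 0.023 0.255] rpy [-179.97   -0.     93.16] F [-0.8  0.7 -0.5] w 0.0513 ff 0.0 q [ 0.15  0.6  -0.44  1.48  0.27  1.12 -0.28]
[0.284 0.077 0.525] [-0. -0. -0.]
```

View pics/c2.png

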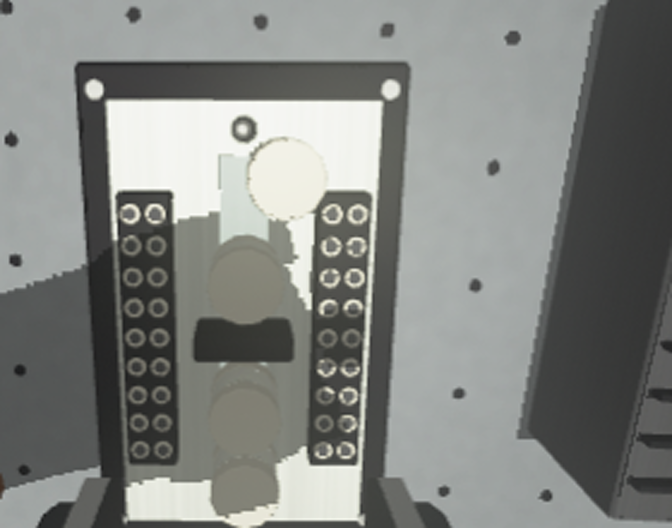

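```bash
python3 go.py .672 .0825 .0755 93.2; python3 -m inch '[[0.2,0.06,0,0,0,0,0.6],[0.29,0.082,0.2,0,0,0,0.6],[0.292,0.083,0.4,0,0,0,0.6],[0.292,0.083,0.6,0,0,0,0.6],[0.292,0.083,0.7,0,0,0,0.6],[0.292,0.083,0.7,0,0,0,0.6],[0.292,0.083,0.7,0,0,0,0.6]]'; python3 go.py .672 .0825 .0755 93.2
```

```text
t 46.88 p [0.659 0.023 0.255] rpy [-179.97   -0.     93.16] F [-0.8  0.7 -0.5] w 0.0513 ff 0.0 q [ 0.15  0.6  -0.44  1.48  0.27  1.12 -0.28]
[0.291 0.082 0.897] [-0. -0. -0.]
clock: 47.75
position: [0.6732, 0.0828, 0.1168]
tool_rot: [3.139, -0.0, 1.626]
force: [-0.0, -0.2, 0.7]
grip_width: 0.051
finger_force: 0.0
t 47.75 p [0.673 0.083 0.117] rpy [179.88  -0.02  93.14] F [-0.  -0.2  0.7] w 0.051 ff 0.0 q [ 0.04  0.78 -0.4   1.53  0.36  0.9  -0.43]
[-0.001 -0.007  0.207] [ 0.001 -0.    -0.001]
```

```bash
python3 -m inch '[[0,-0.004,0.1,0,0,0,0.6],[0,-0.004,0.17,0,0,0,0.6],[0,-0.004,0.205,0,0,0,0.6],[0,-0.004,0.205,0,0,0,0.5],[0,-0.004,0.205,0,0,0,0.2],[0,-0.004,0.205,0,0,0,0.2],[0,-0.004,0.205,0,0,0,0.2],[0,-0.004,0.205,0,0,0,0.2],[0,-0.004,0.205,0,0,0,0.2],[0,-0.004,0.1,0,0,0,0.2],[0,-0.004,0.1,0,0,0,0.2],[0,-0.004,0.1,0,0,0,0.2]]' 30;python3 go.py .6563 .0766 .0755 93.2
```

```text
clock: 49.25
position: [0.6717, 0.0826, 0.0955]
tool_rot: [3.141, 0.0, 1.626]
force: [0.3, -0.3, -1.3]
grip_width: 0.0313
finger_force: 29.9
t 49.25 p [0.672 0.083 0.096] rpy [179.98   0.    93.15] F [ 0.3 -0.3 -1.3] w 0.0313 ff 29.9 q [ 0.03  0.8  -0.39  1.55  0.37  0.87 -0.44]
[-0.026 -0.079  0.1  ] [ 0.     0.    -0.001]
```

```bash
python3 -m inch '[[-0.027,-0.077,0.02,0,0,0,0.2],[-0.027,-0.077,0.05,0,0,0,0.2],[-0.027,-0.077,0.08,0,0,0,0.2],[-0.027,-0.077,0.095,0,0,0,0.2],[-0.027,-0.077,0.1,0,0,0,0.2],[-0.027,-0.077,0.103,0,0,0,0.2],[-0.027,-0.077,0.105,0,0,0,0.2]]';python3 go.py .6563 .0766 .0755 93.2
```

```text
clock: 50.12
position: [0.6567, 0.0765, 0.0744]
tool_rot: [3.141, -0.0, 1.626]
force: [-2.7, 0.0, 7.3]
grip_width: 0.0311
finger_force: 30.3
t 50.12 p [0.657 0.076 0.074] rpy [179.98  -0.01  93.16] F [-2.7  0.   7.3] w 0.0311 ff 30.3 q [ 0.04  0.81 -0.39  1.6   0.39  0.81 -0.45]
[ 0.    -0.002 -0.005] [ 0. -0. -0.]
```

```bash
python3 -m inch '[[0,0,0,0,0,0,0.5],[0,0,0,0,0,0,0.55],[0,0,0,0,0,0,0.55],[0,0,-0.1,0,0,0,0.55],[0,0,-0.35,0,0,0,0.55],[0,0,-0.6,0,0,0,0.55],[0,0,-0.9,0,0,0,0.55],[-0.25,0,-0.9,0,0,0,0.55],[-0.4,0,-0.9,0,0,0,0.55],[-0.4,0,-0.9,0,0,0,0.55],[-0.4,0,-0.9,0,0,0,0.55]]';python3 chk.py
python3 - <<'E'
from h import *
f=load("chk.npz"); save("c3",f["img"][40:300,160:480],2)
E
python3 go.py .5594 .3908 .25 93.2
```

```text
clock: 51.5
position: [0.661, -0.0026, 0.2551]
tool_rot: [3.141, -0.001, 1.627]
force: [-0.4, -0.4, -0.5]
grip_width: 0.0466
finger_force: 0.0
pot insert xy (np.float64(0.8), np.float64(-64.7)) R 16.867246627807617
pot insert xy (np.float64(0.9), np.float64(-28.9)) R 16.482406616210938
pot insert xy (np.float64(1.2), np.float64(29.8)) R 15.87992000579834
pot insert xy (np.float64(1.1), np.float64(67.1)) R 15.871923446655273
plate [660.4   9.2 205.6 120.4 -86.9]
t 51.55 p [ 0.661 -0.002  0.255] rpy [179.96  -0.04  93.23] F [-0.3  0.4  0.2] w 0.0467 ff 0.0 q [ 0.19  0.6  -0.45  1.47  0.27  1.13 -0.24]
[ 1.991 -0.396  0.025] [ 0. -0.  0.]
```

View pics/c3.png

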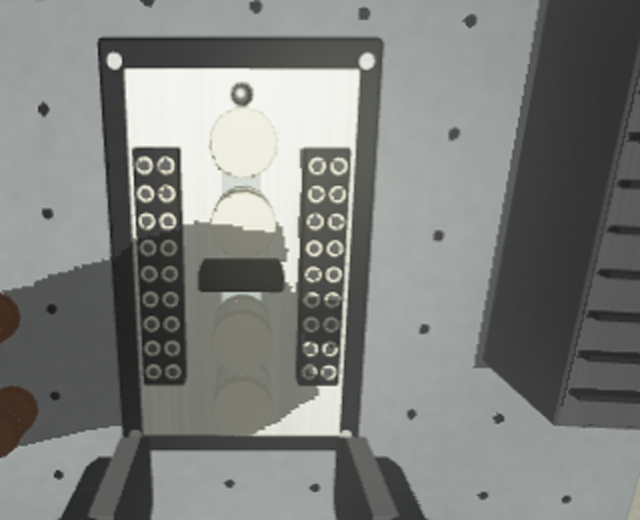

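All four pots are on the window strip, within about 1 mm of the middle line at y ≈ +67, +30, −29 and −65. I have now viewed 16 pictures, two over the 14 allowed, so from here I'll work from numbers only. Next is the knob.

```bash
python3 -m inch '[[0.25,-0.05,0,0,0,-0.1,0.5],[0.5,-0.1,0,0,0,-0.2,0.5],[0.75,-0.2,0,0,0,-0.3,0.5],[0.98,-0.3,0,0,0,-0.4,0.5],[0.98,-0.4,0,0,0,-0.5,0.5],[0.98,-0.4,0,0,0,-0.6,0.5],[0.98,-0.4,0,0,0,-0.6,0.5]]'; python3 go.py .5594 .3908 .25 191.6
```

```text
clock: 52.42
position: [0.57, 0.1887, 0.2544]
tool_rot: [3.141, -0.0, 2.569]
force: [-0.0, -0.3, 0.4]
grip_width: 0.0432
finger_force: 0.0
t 52.42 p [0.57  0.189 0.254] rpy [179.98  -0.01 147.19] F [-0.  -0.3  0.4] w 0.0432 ff 0.0 q [ 0.06  0.56 -0.71  1.64  0.4   1.1   0.24]
[0.592 0.821 0.022] [ 0.    -0.    -0.493]
```

```bash
python3 -m inch '[[0.2,0.27,0,0,0,-0.1,0.5],[0.4,0.55,0,0,0,-0.2,0.5],[0.58,0.81,0,0,0,-0.3,0.5],[0.59,0.82,0,0,0,-0.4,0.5],[0.59,0.82,0,0,0,-0.493,0.5],[0.59,0.82,0,0,0,-0.493,0.5],[0.59,0.82,0,0,0,-0.493,0.5]]'
cat > kn.py <<'E'
from h import *
np.set_printoptions(precision=4,suppress=True)
for n in("wrist","top"):
    f=grab(n); P=cloud(f); z=P[...,2]; V=f["img"].max(2); np.savez("kn_%s.npz"%n,**f)
    r=np.hypot(P[...,0]-.5594,P[...,1]-.3908)
    m=(r<.05)&(z>.097)&(z<.112)
    for k in blobs(m,30,40000): print(n,"knob",rect(f,k,.104),np.nanmedian(z[m]))
    w=(r<.03)&(z>.09)&(z<.115)&(V>110)
    for k in blobs(w,2,500): q=k.mean((0,1)); print(n,"line at",onz(f,[q],.104)[0]-[.5594,.3908,0],V[w].mean())
    m=(r>.025)&(r<.06)&(z>.05)&(z<.068)&(V<70)
    for k in blobs(m,3,500): 
        d=onz(f,[k.mean((0,1))],.06)[0][:2]-[.5594,.3908]; print(n,"mark",d,np.degrees(np.arctan2(-d[1],-d[0])).round(1),cv2.contourArea(k))
E
python3 kn.py; python3 go.py .5594 .3908 .097 191.6
```

```text
clock: 53.3
position: [0.5602, 0.3895, 0.2541]
tool_rot: [-3.142, -0.0, -2.946]
force: [-0.1, 0.0, -0.5]
grip_width: 0.0429
finger_force: 0.0
wrist knob [559.5 389.5  41.6  13.3  11.3] 0.10405646740220786
wrist mark [-0.0297  0.0306] -45.8 42.0
wrist mark [-0.0279 -0.0261] 43.2 8.5
wrist mark [-0.0372  0.0107] -16.1 21.0
wrist mark [-0.0369 -0.0092] 14.1 12.0
top mark [ 0.0089 -0.056 ] 99.0 9.5
t 53.4 p [0.56  0.389 0.254] rpy [-179.99    0.01 -168.67] F [ 0.2  0.1 -0.1] w 0.0425 ff 0.0 q [-0.21  0.74 -0.86  1.4   0.56  1.26  0.67]
[0.003 0.008 0.786] [-0.     0.    -0.003]
```

```bash
python3 -m inch '[[0.003,0.004,0.2,0,0,0,0.5],[0.003,0.004,0.4,0,0,0,0.5],[0.003,0.004,0.6,0,0,0,0.5],[0.003,0.004,0.72,0,0,0,0.5],[0.003,0.004,0.785,0,0,0,0.5],[0.003,0.004,0.785,0,0,0,0.5],[0.003,0.004,0.785,0,0,0,0.1],[0.003,0.004,0.785,0,0,0,0.1],[0.003,0.004,0.785,0,0,0,0.1],[0.003,0.004,0.785,0,0,0,0.1],[0.003,0.004,0.785,0,0,0,0.1]]' 40; python3 go.py .5595 .3898 .097 134
```

```text
clock: 54.78
position: [0.5599, 0.3901, 0.0985]
tool_rot: [-3.141, 0.001, -2.941]
force: [-2.2, -4.6, 7.9]
grip_width: 0.0133
finger_force: 39.4
t 54.77 p [0.56  0.39  0.099] rpy [-179.99    0.08 -168.5 ] F [-2.2 -4.6  7.9] w 0.0133 ff 39.4 q [-0.24  0.9  -0.77  1.52  0.7   1.02  0.57]
[ 0.002 -0.001  0.008] [0.    0.001 0.639]
```

```bash
python3 -m inch '[[0,0,0,0,0,0.08,0.1],[0,0,0,0,0,0.16,0.1],[0,0,0,0,0,0.24,0.1],[0,0,0,0,0,0.32,0.1],[0,0,0,0,0,0.4,0.1],[0,0,0,0,0,0.48,0.1],[0,0,0,0,0,0.56,0.1],[0,0,0,0,0,0.62,0.1],[0,0,0,0,0,0.639,0.1],[0,0,0,0,0,0.639,0.1],[0,0,0,0,0,0.639,0.1],[0,0,0,0,0,0.639,0.1]]'; python3 go.py .5595 .3898 .097 134
```

```text
clock: 56.28
position: [0.5601, 0.3904, 0.0985]
tool_rot: [3.14, 0.001, 2.34]
force: [1.5, -3.3, 8.0]
grip_width: 0.0137
finger_force: 39.6
t 56.27 p [0.56  0.39  0.099] rpy [179.9    0.04 134.05] F [ 1.5 -3.3  8. ] w 0.0137 ff 39.6 q [-0.36  0.84 -0.55  1.52  0.51  0.93 -0.31]
[-0.    -0.004  0.007] [0.001 0.    0.001]
```

```bash
python3 -m inch '[[0,0,0,0,0,0,0.4],[0,0,0,0,0,0,0.4],[0,0,0,0,0,0,0.4],[0,0,-0.1,0,0,0,0.4],[0,0,-0.3,0,0,0,0.4],[0,0,-0.6,0,0,0,0.4],[0,0,-0.78,0,0,0,0.4],[0,0,-0.78,0,0,0,0.4],[0,0,-0.78,0,0,0,0.4]]';python3 kn.py
```

```text
clock: 57.4
position: [0.5592, 0.3901, 0.2533]
tool_rot: [-3.142, 0.0, 2.339]
force: [0.1, 0.3, 0.1]
grip_width: 0.034
finger_force: 0.0
wrist knob [560.2 390.1  41.6  13.3 -45.9] 0.10409951259330669
wrist mark [-0.0282 -0.0263] 43.1 13.0
wrist mark [-0.0368 -0.0092] 14.0 15.0
wrist mark [-0.0374  0.0104] -15.6 26.0
wrist mark [-0.0294  0.0306] -46.1 61.5
top knob [559.7 389.3  42.8  16.  -48.6] 0.10464862603337632
top mark [-0.0022 -0.0561] 87.8 7.5
```

Run:
```python
from h import *
f=grab("top"); P=cloud(f); z=P[...,2]
c,s=np.cos(np.radians(3.2)),np.sin(np.radians(3.2))
m=(z>.077)&(z<.095)&(np.abs(P[...,0]-.66)<.09)&(np.abs(P[...,1]-.01)<.13)
hsv=cv2.cvtColor(f["img"],cv2.COLOR_RGB2HSV)
for k in blobs(m,20,2000):
    e=onz(f,k.reshape(-1,2),.084)[:,:2]; (x,y),R=cv2.minEnclosingCircle((e*1000).astype(np.float32)); dx,dy=x-660,y-9.7
    print("pot",round(c*dx+s*dy,1),round(-s*dx+c*dy,1),round(R,1))
g=(z>.005)&(z<.06)&(np.abs(P[...,0]-.46)<.04)&(np.abs(P[...,1]-.397)<.12)
for k in blobs(g,100,5000): print("guard",rect(f,k,.01))
w=(hsv[...,2]>170)&(hsv[...,1]<60)&(P[...,0]>.36)&(P[...,0]<.56)&(np.abs(P[...,1])<.27)&(z>.03)
print("white caps left on bench",len(blobs(w,40,500)))
```

```text
pot -1.0 32.4 16.2
pot -0.4 69.4 16.0
pot -1.4 -62.7 16.1
pot -1.3 -26.9 16.1
guard [457.9 316.6  40.   34.5 -88.3]
white caps left on bench 0
```

```bash
python3 -c "
from workcell import bot
print(bot.job_done())"
```

```text
the job is handed in; nothing more can be done
None
```

The job is handed in: the guard lies about 3 cm in front of the lamp box, the insert is flush on its pins, all four pots are in a row on the window strip (one was knocked aside and put back), and the knob is within about 0.2° of the longest bar; I viewed 16 pictures, two over the limit of 14.

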